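# Fit the deburring drum on its inclined drive

### The job

Get the small deburring machine ready to run: lift the loose dust cover off its inclined drive by the knob and stand it flat, knob up, on the bench clear of the machine. Then take the drum by its handle and fit it over the spindle and the two drive pegs, feeling for the pegs by turning the drum, until it sits fully home and flush on the drive plate, and let go. Leave the drill chuck, the black tube and the round gauge where they stand.

Things in the scene. Friction and masses are not known exactly. Their poses are not given: they have to be found in the camera images.
- seat (a point): Middle of the drive plate's upper face, about 105 mm above the bench, on a fixed grey round drive head (112 mm across) in a dark stand (base 150 x 124 mm). z points square out of the face and leans 30 degrees from vertical, roughly towards the robot; y is level, x points up the slope. The plate is 82 mm across and stands 6 mm proud of the head's rim face. This frame does not turn with the plate.
- spindle_tip (a point): Tip of the spindle in the middle of the drive plate, 25 mm out from seat along z; same axes as seat. The spindle is 20 mm in diameter, its last 7 mm tapered to 11 mm.
- stand: The machine's fixed stand. On its drive plate there are two pegs, 10 mm in diameter, 12.5 mm high (last 2.5 mm tapered to 6 mm), 25 mm either side of the spindle. Their line lies anywhere within 25 degrees either way of seat's level y axis; the angle is not measured. The plate is stiff (2 N m) and stays as found. Origin: middle of the stand's underside.
- cover_foot (a point): Loose aluminium dust cover over the drive plate: an inverted cup 100 mm across and 38 mm high with a knob on top, 74 mm high in all, 0.16 kg. Its rim rests on the head's rim face (6 mm below the seat point), with 5 to 6 mm play round the plate. This point is the middle of its open rim (underside); z points out through the knob.
- cover_knob (a point): Middle of the black round knob of the cover, 62 mm above cover_foot along z: there 26 mm in diameter. The thick part runs from 56 to 74 mm; below it is a neck 21 mm in diameter down to the cover's top at 38 mm.
- drum_centre (a point): Closed round grey plastic drum, 86 mm across (lid 91 mm), with a bar handle on top, 118 mm high in all, about 0.5 kg (unknown within 0.35 to 0.7). It stands upright on the bench, left or right of the machine. This point is on its axis half-way up, 59 mm above its underside. z is its axis, x runs along the handle bar.
- drum_foot (a point): Middle of the drum's underside, level with its feet (59 mm below drum_centre). Four feet stand 2 mm proud of the underside plate, whose lower face is 2 mm above this point; in the plate: a middle hole 22 mm in diameter for the spindle and two holes 12 mm in diameter for the pegs, 25 mm either side of the middle along x, that is in line with the handle bar. Either way round fits. When home, this point meets the seat point.
- drum_handle (a point): Middle of the drum's handle bar, 109 mm above the underside: a black bar 76 mm long along the drum's x, 18 mm wide (across, along y) and 18 mm high, with 22 mm of free space between it and the drum's lid, save two posts near its ends.
- chuck: Bystander: drill chuck 43 mm across, 50 mm high, standing on the side of the machine where the drum is not. Origin at its underside.
- cartridge: Bystander: black upright tube, 56 mm across and 234 mm high, behind on the left. Origin at its underside. In front of it the bench is free round x = 0.45, y = 0.41 (0.08 m each way), room enough for the cover; farther left lie tools.
- gauge: Bystander: round black pressure gauge lying on its back, 101 x 76 x 38 mm, behind on the right. Origin at its underside.

How it is judged:
By the outcome, as a careful person would: the job done as asked, in the order asked, and still so for the second after the job is handed in, with the robot touching nothing.
It also fails if it takes over 72 s, if anything falls off the work surface, if the arm or the gripper's body presses on something with over 40 N, if the wrist force passes 120 N, or if a joint passes its speed limit or range.

### The arm

A 6-joint arm with a two-finger parallel gripper is mounted at the origin on a cart in front of the work surface, level with it; the furniture and walls round the work are solid. World frame = base frame: x ahead of the robot, y to its left, z up, the work surface at z = 0. Lengths are in m, angles in rad, forces in N, time in s.
With the tool pointing down it reaches from about 0.25 to 0.775 m from the base axis. Payload 4 kg.
Tool frame: the origin (TCP) lies at the centre of the arm's flange, where the gripper is bolted on; the fingertips stand ahead of it and the grasp point (between the pads) lies 180 mm ahead of it (robot.tcp_to_tips is the z of the fingertips in the tool frame, in m); z points along the fingers, y is the direction in which the jaws open and shut (so a half turn about z gives the same grasp; the last joint's range is limited). The gripper opens to 94 mm and grips with 3 to 60 N. Pads are 16 mm wide; open, the fingers measure 119 mm over their backs; the gripper's body (75 mm by 177 mm) begins 78 mm behind the grasp point.
Start: joints at [1.18, 0.087, 1.371, -0, 1.684, -0.103], TCP at [0.156, 0.527, 0.405] pointing down, gripper open.
Joint ranges: [-3.1, 3.1], [-0.76, 2.03], [0.27, 2.55], [-1.08, 4.22], [0.17, 2.65], [-2.57, 2.57]. Speed limits (rad/s): [2.79, 2.79, 3.14, 3.14, 3.14, 3.14].

### API

Orientations are given as [roll, pitch, yaw] about the fixed x, y, z axes, in that order (R = Rz(yaw) Ry(pitch) Rx(roll)).
In Python, from bench import robot gives the robot as it stands.
- The arm moves only by the tool move_arm, never from a script. Its argument "increments" is a list that holds one entry, the list of rows, each a list of 7 numbers: the opening, from 0 (shut) to 1 (fully open), then the shift along the tool's x, y, z as a fraction of full scale, then the turn, a rotation vector about the tool's x, y, z as a fraction of full scale. In form: [[[jaw, dx, dy, dz, rx, ry, rz], ...]]. A call has 1 to 8 rows; each row is the pose to reach, as a shift and turn from the pose commanded when the call began, along the tool's axes at that moment; what a row does not reach only later rows make up. Full scale, the value 1, is 0.1 m for a shift and pi/2 rad for a turn. A row lasts 1/12 s, in which the tool goes at most 41.7 mm and 7.16 degrees, less where a joint would pass 70% of its speed; a pose out of reach is approached as far as the arm can. A call with a number of a shift or a turn outside -1 to 1 is refused whole. A call with a gripper value outside its range is refused whole. The fingers move at their own pace and stop on an object; the grip force is fixed at half the most. Time passes only in rows, so rows that repeat a pose let the fingers close. It gives the time, the measured TCP pose, the force and the opening at its end, in the units of the state.
- robot.get_obs(): the state, without advancing time (a new reading comes with each control period).
- robot.snapshot(name): name is "scene" or "top"; returns (picture, depth): 420x560x3 uint8, red, green, blue; 420x560 float32, m along the optical axis (not along the pixel's ray), 0 where there is no reading.
- robot.camera_params(name): a dict with "mtx" (3x3 intrinsics, pixels), "k1" (the pictures are not rectified: a ray, as slopes to the right and down, at radius r is drawn at 1 + k1 r^2 times it, then the intrinsics apply), "R" (3x3) and "t" (3): a world point X has camera coordinates R X + t. Camera axes: x right, y down, z forward; pixel columns grow to the right and rows downward; lengths in m; the calibration is good to about 2 mm. A picture is of the moment at which its call begins. camera_params takes no time and is no camera call.
- robot.close_job(): hands the job in, once; it reports no verdict.
The state is a dict: "time": time; "joint_positions": joint angles; "qvel": joint speeds; "joint_torque": joint torques, N m; "tool_pos": TCP position; "ee_rot": TCP orientation; "wrist_force": force on the tool from outside, world axes, zero at the start; "wrist_torque": the same for the moment, N m; "width": finger opening in m.
Only numpy, scipy, OpenCV 4.12 (cv2) and the standard library are available. Lean on these libraries where they do the work, as an engineer would, in place of code of your own. Each camera call takes 0.05 s, during which the arm holds its last target.

## Working session

There is one attempt and no reset: what is moved stays moved. The work goes in short steps, Python scripts to look and compute and a tool call to move; the robot and the scene stay as the last step left them, time stands still between calls to the robot, and variables do not carry over. Pictures are saved under pics/ and viewed, and the job is handed in when it is done.

Besides the shell and the picture viewer there is one more tool, called as name([rows], argument=value, ...), one row to a line, values as JSON. move_arm: Moves the arm, as the interface text tells. Its arguments: {"type":"object","properties":{"increments":{"type":"array","items":{"type":"array","items":{"type":"array","items":{"type":"number","minimum":-1,"maximum":1}}}}},"required":["increments"]}

```bash
ls; mkdir -p pics
python3 - <<'E'
from bench import robot
import numpy as np,cv2
print(robot.get_obs()); print(robot.tcp_to_tips)
for n in("scene","top"):
    p=robot.camera_params(n);print(n,p)
    im,d=robot.snapshot(n);cv2.imwrite(f"pics/{n}0.png",im[:,:,::-1]);np.savez(f"{n}0.npz",im=im,d=d)
E
```

```text
pics
{'time': 0.0, 'joint_positions': array([ 1.17992240e+00,  8.79514695e-02,  1.37223107e+00, -2.42691594e-06,
        1.68361217e+00, -1.03078074e-01]), 'qvel': array([-0.00215634,  0.00023971,  0.00125663, -0.00077645,  0.0012597 ,
        0.00043627]), 'joint_torque': array([ 2.42950964e-04, -3.40185606e+01, -3.02422643e+01,  7.19471485e-02,
        3.30306182e-02, -1.74588413e-04]), 'tool_pos': array([0.15606203, 0.52727748, 0.4035174 ]), 'ee_rot': array([-3.13940204e+00, -2.24182231e-04,  2.85379628e+00]), 'wrist_force': array([ 0.10348322,  0.1082657 , -0.43419752]), 'wrist_torque': array([-0.04189589, -0.00656786,  0.00076378]), 'width': 0.09395340531995929}
0.1992
scene {'mtx': array([[422.74137011,   0.        , 277.9560656 ],
       [  0.        , 422.74137011, 205.92229233],
       [  0.        ,   0.        ,   1.        ]]), 'k1': -0.10279613349407307, 'R': array([[ 7.31227303e-01, -6.82133441e-01,  7.74615698e-04],
       [-3.34868408e-01, -3.59958102e-01, -8.70800387e-01],
       [ 5.94280894e-01,  6.36493624e-01, -4.91636131e-01]]), 't': array([-0.35809378,  0.3004298 ,  0.63991496])}
top {'mtx': array([[479.00793221,   0.        , 284.16134999],
       [  0.        , 479.00793221, 207.78666654],
       [  0.        ,   0.        ,   1.        ]]), 'k1': -0.0889296338990403, 'R': array([[-0.00347884, -0.99998798,  0.00345421],
       [-0.97978211,  0.00271753, -0.20004905],
       [ 0.20003726, -0.00408031, -0.97977979]]), 't': array([0.07704215, 0.56090509, 1.12306278])}
```

View pics/scene0.png

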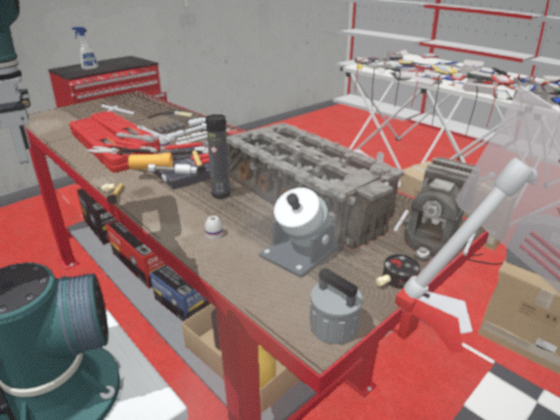

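View pics/top0.png

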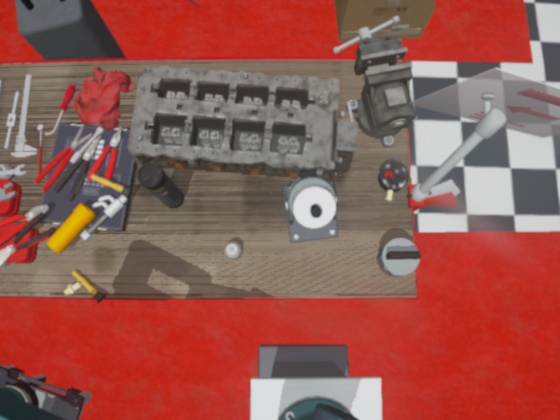

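Scene view: the cover sits on the machine at about (300,213) with its knob at (293,203), the drum is at (337,305), the chuck at (213,225) and the tube at (217,155). Top view: knob at (316,211), drum at (400,256) with its handle bar along the image row, chuck at (233,250) and gauge at (393,177).

```bash
cat > h.py <<'E'
import numpy as np,cv2
from bench import robot
from scipy.spatial.transform import Rotation as Rot
from scipy.optimize import least_squares
P={n:robot.camera_params(n) for n in("scene","top")}
def rays(n,uv):
    p=P[n];D=np.array([p['k1'],0,0,0.])
    s=cv2.undistortPoints(np.asarray(uv,float).reshape(-1,1,2),p['mtx'],D).reshape(-1,2)
    return np.c_[s,np.ones(len(s))]
def cloud(n,d):
    v,u=np.mgrid[0:420,0:560]
    r=rays(n,np.c_[u.ravel(),v.ravel()])*d.ravel()[:,None]
    p=P[n];X=(r-p['t'])@p['R'];X[d.ravel()==0]=np.nan
    return X.reshape(420,560,3)
def proj(n,X):
    p=P[n];c=np.atleast_2d(X)@p['R'].T+p['t'];s=c[:,:2]/c[:,2:]
    s=s*(1+p['k1']*(s**2).sum(1))[:,None]
    return s*p['mtx'][0,0]+p['mtx'][:2,2]
def plane_pt(n,uv,z):
    p=P[n];r=rays(n,uv)@p['R'];o=-p['R'].T@p['t']
    return o+r*((z-o[2])/r[:,2])[:,None]
def snap(n,tag):
    im,d=robot.snapshot(n);cv2.imwrite(f"pics/{n}{tag}.png",im[:,:,::-1]);np.savez(f"{n}{tag}.npz",im=im,d=d);return im,d
def load(n,tag):
    f=np.load(f"{n}{tag}.npz");return f['im'],f['d']
def crop(im,box,k,name):
    a=im[box[1]:box[3],box[0]:box[2],::-1];cv2.imwrite(f"pics/{name}.png",cv2.resize(a,None,fx=k,fy=k,interpolation=cv2.INTER_CUBIC))
E
python3 - <<'E'
from h import *
ims,ds=load('scene','0');imt,dt=load('top','0')
crop(ims,(240,160,400,360),3,'c_s0');crop(imt,(270,160,440,290),4,'c_t0')
for n,d in(('scene',ds),('top',dt)):
    X=cloud(n,d)
    for name,uvs in (('s',{'knob':(293,203),'cover':(310,220),'drumlid':(325,295),'handle':(338,285),'bench':(250,290)}),('t',{'knob':(316,211),'cover':(305,205),'handle':(403,254),'lid':(400,268),'bench':(260,270),'chuck':(233,250)})):
        if name==n[0]:
            for k,(u,v) in uvs.items(): print(n,k,X[v,u].round(4))
E
```

```text
scene knob [ 0.5296 -0.0029  0.1495]
scene cover [ 0.5426 -0.0408  0.1196]
scene drumlid [ 0.4282 -0.1868  0.0781]
scene handle [ 0.4307 -0.2109  0.1141]
scene bench [ 0.3956 -0.0168  0.0017]
top knob [0.5327 0.0043 0.159 ]
top cover [0.5519 0.0276 0.1332]
top handle [ 0.4393 -0.198   0.1169]
top lid [ 0.4102 -0.1994  0.0769]
top bench [ 4.128e-01  1.365e-01 -2.000e-04]
top chuck [0.4595 0.2017 0.0356]
```

View pics/c_s0.png

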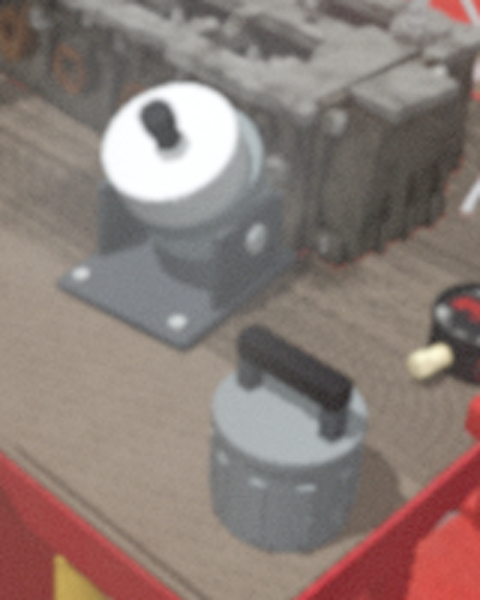

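View pics/c_t0.png

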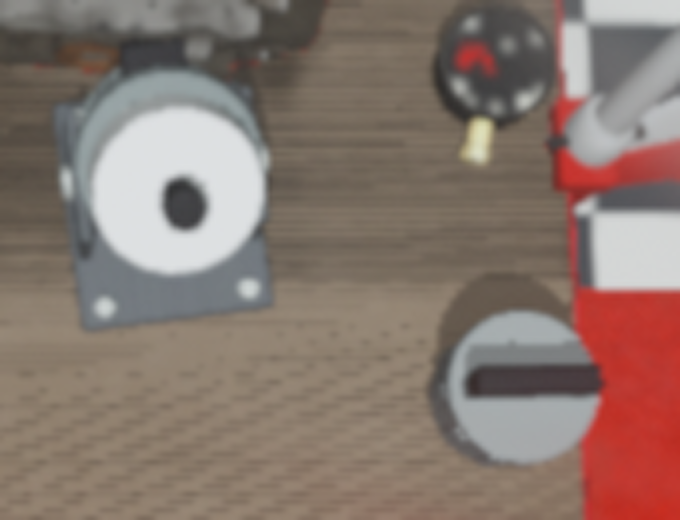

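```bash
cat > m1.py <<'E'
from h import *
from scipy import ndimage
tag='0'
for n in('scene','top'):
    im,d=load(n,tag);X=cloud(n,d)
    g=im.astype(int)
    m=(g.min(2)>195)&(np.abs(X[...,0]-.55)<.08)&(np.abs(X[...,1])<.08)&(X[...,2]>.09)
    l,k=ndimage.label(m);s=ndimage.sum(m,l,range(1,k+1));m=l==1+np.argmax(s)
    pts=X[m];c=np.median(pts,0)
    for _ in range(5):
        U=np.linalg.svd(pts-pts.mean(0),full_matrices=False)[2];nn=U[2]*np.sign(U[2][2]);r=(pts-pts.mean(0))@nn;pts=pts[np.abs(r)<max(.0015,2*r.std())]
    print(n,'cover top normal',nn.round(3),'tilt',np.degrees(np.arccos(nn[2])).round(1),'azim',np.degrees(np.arctan2(-nn[1],-nn[0])).round(1),len(pts),'rms',r.std())
    # outline ellipse -> rays onto plane -> circle
    mm=ndimage.binary_fill_holes(m).astype(np.uint8)
    ct=max(cv2.findContours(mm,0,1)[0],key=cv2.contourArea).reshape(-1,2)
    p=P[n];o=-p['R'].T@p['t'];R=rays(n,ct)@p['R']
    q=o+R*(((pts.mean(0)-o)@nn)/(R@nn))[:,None]
    e=np.cross(nn,[0,0,1]);e/=np.linalg.norm(e);f=np.cross(e,nn)
    ab=np.c_[(q-pts.mean(0))@e,(q-pts.mean(0))@f]
    s=least_squares(lambda v:np.hypot(ab[:,0]-v[0],ab[:,1]-v[1])-v[2],[0,0,.05],loss='soft_l1',f_scale=.001).x
    cc=pts.mean(0)+s[0]*e+s[1]*f
    print('  top centre',cc.round(4),'r',s[2].round(4),'foot',(cc-.038*nn).round(4),'knob',(cc+.024*nn).round(4))
    # knob dark pixels
    k=(g.max(2)<110)&(np.abs(X-(cc+.024*nn)).max(2)<.035)&(((X-cc)@nn)>.01)
    print('  knob px',k.sum(),np.argwhere(k).mean(0)[::-1],np.nanmean(X[k],0).round(4), 'pred px',proj(n,cc+.024*nn).round(1))
    # drum handle
    h=(g.max(2)<110)&(np.abs(X[...,0]-.43)<.06)&(np.abs(X[...,1]+.2)<.07)&(X[...,2]>.112)
    t=X[h];ctr=np.median(t,0);a=np.linalg.svd(t[:,:2]-t[:,:2].mean(0),full_matrices=False)[2][0]
    w=(t[:,:2]-t[:,:2].mean(0))@a; b=(t[:,:2]-t[:,:2].mean(0))@[-a[1],a[0]]
    mid=t[:,:2].mean(0)+a*(np.percentile(w,1)+np.percentile(w,99))/2+np.array([-a[1],a[0]])*(np.percentile(b,2)+np.percentile(b,98))/2
    print('  handle',mid.round(4),'z',ctr[2].round(4),'yaw',np.degrees(np.arctan2(a[1],a[0])).round(1),'len',np.ptp(w).round(4),'wid',np.ptp(b).round(4),h.sum())
    # lid circle
    L=(np.abs(X[...,0]-.43)<.08)&(np.abs(X[...,1]+.2)<.08)&(np.abs(X[...,2]-.078)<.005)
    q=X[L];print('  lid z',np.median(q[:,2]).round(4),'bbox',np.percentile(q[:,:2],[1,99],axis=0).round(4).tolist())
E
python3 m1.py
```

```text
scene cover top normal [-0.5   -0.067  0.863] tilt 30.3 azim 7.7 975 rms 0.0009607116760390094
  top centre [0.5473 0.0054 0.1308] r 0.0494 foot [0.5663 0.008  0.098 ] knob [0.5353 0.0038 0.1515]
  knob px 94 [292.88297872 200.42553191] [ 0.5304 -0.0017  0.1548] pred px [[292.7 200.1]]
  handle [ 0.4391 -0.2041] z 0.1178 yaw -88.6 len 0.074 wid 0.0191 374
  lid z 0.0782 bbox [[0.3954, -0.2463], [0.474, -0.1611]]
top cover top normal [-0.497 -0.071  0.865] tilt 30.1 azim 8.1 1041 rms 0.0015258844616772677
  top centre [0.5473 0.0066 0.1285] r 0.0479 foot [0.5662 0.0093 0.0956] knob [0.5354 0.0049 0.1492]
  knob px 96 [315.45833333 210.60416667] [0.5335 0.0056 0.1596] pred px [[315.4 210.7]]
  handle [ 0.4384 -0.2   ] z 0.1164 yaw -90.2 len 0.0724 wid 0.0169 244
  lid z 0.0767 bbox [[0.3959, -0.2434], [0.4818, -0.1583]]
```

```bash
cat >> h.py <<'E'
az=np.radians(7.8);t=np.radians(30)
ZS=np.array([-np.sin(t)*np.cos(az),-np.sin(t)*np.sin(az),np.cos(t)])
XS=np.array([np.cos(t)*np.cos(az),np.cos(t)*np.sin(az),np.sin(t)])
YS=np.cross(ZS,XS)
RS=np.c_[YS,XS,-ZS]      # tool at the machine
def Rdown(a):            # tool down, jaw axis at azimuth a (deg)
    a=np.radians(a);y=np.array([np.cos(a),np.sin(a),0]);z=np.array([0,0,-1.]);return np.c_[np.cross(y,z),y,z]
def pose():
    o=robot.get_obs();return o['tool_pos'],Rot.from_euler('xyz',o['ee_rot']).as_matrix(),o
def inc(p,R,p0=None,R0=None):
    if p0 is None:p0,R0,_=pose()
    return (R0.T@(np.asarray(p)-p0)/.1).round(3).tolist(),(Rot.from_matrix(R0.T@R).as_rotvec()/(np.pi/2)).round(3).tolist()
def via(wps):
    "wps: list of (p,R); prints increments of each, from the previous one (first from the measured pose)"
    p0,R0,o=pose();print('now',p0.round(4),'t',round(o['time'],2))
    for p,R in wps:
        print(inc(p,R,p0,R0));p0,R0=np.asarray(p),R
def slerp(Ra,Rb,f):
    return Ra@Rot.from_rotvec(f*Rot.from_matrix(Ra.T@Rb).as_rotvec()).as_matrix()
def st():
    p,R,o=pose();print('t',round(o['time'],2),'p',p.round(4),'q',o['joint_positions'].round(2),'F',o['wrist_force'].round(1),'T',o['wrist_torque'].round(2),'w',round(o['width'],4))
E
python3 - <<'E'
from h import *
p0,R0,_=pose();print(R0.round(3))
knob=np.array([.535,.0043,.1520])
pre=knob+.26*ZS
N=6
via([(p0+(pre-p0)*i/N,slerp(R0,RS,i/N)) for i in range(1,N+1)])
im,d=load('top','0');X=cloud('top',d)
print('block z',np.nanpercentile(X[70:170,140:330,2],[50,90,99]).round(3),'tube',np.nanmedian(X[165:178,146:158].reshape(-1,3),0))
E
```

```text
[[-0.959  0.284 -0.001]
 [ 0.284  0.959 -0.002]
 [ 0.    -0.002 -1.   ]]
now [0.1561 0.5273 0.4037] t 0.1
([-0.655, -0.746, 0.045], [-0.049, -0.032, 0.119])
([-0.781, -0.614, 0.028], [-0.049, -0.032, 0.119])
([-0.88, -0.461, 0.028], [-0.049, -0.032, 0.119])
([-0.949, -0.292, 0.044], [-0.049, -0.032, 0.119])
([-0.984, -0.116, 0.077], [-0.049, -0.032, 0.119])
([-0.984, 0.061, 0.124], [-0.049, -0.032, 0.119])
block z [0.13  0.136 0.157] tube [0.60695678 0.36006462 0.22939233]
```

move_arm([
  [[1, -0.33, -0.37, 0.02, -0.025, -0.016, 0.06], [1, -0.655, -0.746, 0.045, -0.049, -0.032, 0.119], [1, -0.655, -0.746, 0.045, -0.049, -0.032, 0.119]],
])

```text
time: 0.35
tool_pos: [0.1983, 0.4344, 0.3986]
ee_rot: [3.063, 0.045, 2.661]
wrist_force: [-1.3, 0.2, 0.3]
width: 0.0936
```

move_arm([
  [[1, -0.39, -0.3, 0.014, -0.025, -0.016, 0.06], [1, -0.781, -0.614, 0.028, -0.049, -0.032, 0.119], [1, -0.781, -0.614, 0.028, -0.049, -0.032, 0.119]],
])

```text
time: 0.6
tool_pos: [0.2399, 0.3439, 0.3949]
ee_rot: [2.973, 0.072, 2.468]
wrist_force: [0.4, -0.8, 0.3]
width: 0.094
```

move_arm([
  [[1, -0.44, -0.23, 0.014, -0.025, -0.016, 0.06], [1, -0.88, -0.461, 0.028, -0.049, -0.032, 0.119], [1, -0.88, -0.461, 0.028, -0.049, -0.032, 0.119]],
])

```text
time: 0.85
tool_pos: [0.2813, 0.2538, 0.3906]
ee_rot: [2.88, 0.081, 2.273]
wrist_force: [0.4, 0.5, 0.2]
width: 0.0939
```

move_arm([
  [[1, -0.47, -0.15, 0.02, -0.025, -0.016, 0.06], [1, -0.949, -0.292, 0.044, -0.049, -0.032, 0.119], [1, -0.949, -0.292, 0.044, -0.049, -0.032, 0.119]],
])

```text
time: 1.1
tool_pos: [0.323, 0.1636, 0.3864]
ee_rot: [2.788, 0.072, 2.078]
wrist_force: [0.2, 1.4, -1.4]
width: 0.0942
```

Run:
```python
from h import *
st()
p0,R0,_=pose()
knob=np.array([.535,.0043,.1520]); pre=knob+.26*ZS
N=2
via([(p0+(pre-p0)*i/N,slerp(R0,RS,i/N)) for i in range(1,N+1)])
```

```text
t 1.1 p [0.323  0.1636 0.3864] q [ 0.31 -0.47  1.89  0.    1.36 -0.21] F [ 0.2  1.4 -1.4] T [-0.08  0.18  0.03] w 0.0942
now [0.323  0.1636 0.3864] t 1.1
([-0.97, -0.103, 0.086], [-0.049, -0.03, 0.117])
([-0.968, 0.067, 0.13], [-0.049, -0.03, 0.117])
```

move_arm([
  [[1, -0.48, -0.05, 0.04, -0.025, -0.015, 0.06], [1, -0.97, -0.103, 0.086, -0.049, -0.03, 0.117], [1, -0.97, -0.103, 0.086, -0.049, -0.03, 0.117]],
])

```text
time: 1.35
tool_pos: [0.3654, 0.0749, 0.3815]
ee_rot: [2.701, 0.044, 1.889]
wrist_force: [0.1, 0.5, -0.4]
width: 0.0945
```

move_arm([
  [[1, -0.48, 0.033, 0.065, -0.025, -0.015, 0.06], [1, -0.968, 0.067, 0.13, -0.049, -0.03, 0.117], [1, -0.968, 0.067, 0.13, -0.049, -0.03, 0.117], [1, -0.968, 0.067, 0.13, -0.049, -0.03, 0.117], [1, -0.968, 0.067, 0.13, -0.049, -0.03, 0.117]],
])

```text
time: 1.77
tool_pos: [0.4068, -0.0103, 0.3767]
ee_rot: [2.622, -0.002, 1.711]
wrist_force: [0.3, 0.9, -0.6]
width: 0.0937
```

Run:
```python
from h import *
st()
knob=np.array([.535,.0043,.1520])
via([(knob+.26*ZS,RS),(knob+.183*ZS,RS)])
snap('scene','1');snap('top','1')
```

```text
t 1.77 p [ 0.4068 -0.0103  0.3767] q [-0.23 -0.41  1.89  0.2   1.18 -0.4 ] F [ 0.3  0.9 -0.6] T [-0.13  0.3  -0.01] w 0.0937
now [ 0.4068 -0.0103  0.3767] t 1.77
([-0.029, -0.007, -0.009], [-0.003, -0.002, 0.001])
([0.0, -0.0, 0.77], [0.0, 0.0, 0.0])
```

View pics/scene1.png

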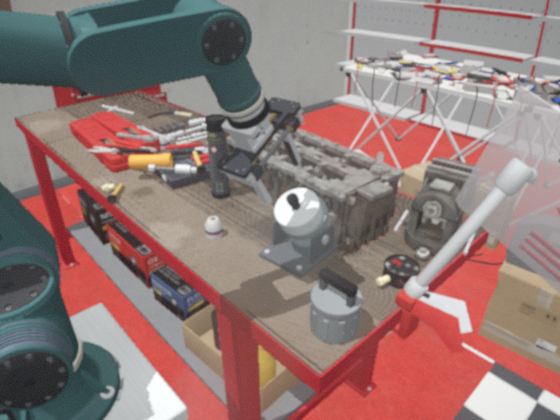

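The gripper (about (262,180)) is lined up with the knob at (293,202) along the cover's axis. The next step is to move in along the axis and close on the knob.

move_arm([
  [[1, -0.029, -0.007, 0.2, -0.003, -0.002, 0.001], [1, -0.029, -0.007, 0.4, -0.003, -0.002, 0.001], [1, -0.029, -0.007, 0.6, -0.003, -0.002, 0.001], [1, -0.029, -0.007, 0.69, -0.003, -0.002, 0.001], [1, -0.029, -0.007, 0.76, -0.003, -0.002, 0.001], [1, -0.029, -0.007, 0.76, -0.003, -0.002, 0.001]],
])

```text
time: 2.37
tool_pos: [0.444, -0.0062, 0.31]
ee_rot: [2.618, 0.0, 1.712]
wrist_force: [-0.1, 0.8, 0.2]
width: 0.0942
```

Run:
```python
from h import *
st()
knob=np.array([.535,.0043,.1520])
via([(knob+.183*ZS,RS)])
```

```text
t 2.37 p [ 0.444  -0.0062  0.31  ] q [-0.2  -0.28  1.94  0.2   1.   -0.41] F [-0.1  0.8  0.2] T [-0.08  0.25 -0.04] w 0.0942
now [ 0.444  -0.0062  0.31  ] t 2.37
([-0.02, 0.003, -0.004], [0.0, -0.001, 0.003])
```

move_arm([
  [[0, -0.02, 0, 0, 0, 0, 0], [0, -0.02, 0, 0, 0, 0, 0], [0, -0.02, 0, 0, 0, 0, 0], [0, -0.02, 0, 0, 0, 0, 0], [0, -0.02, 0, 0, 0, 0, 0], [0, -0.02, 0, 0, 0, 0, 0], [0, -0.02, 0, 0, 0, 0, 0], [0, -0.02, 0, 0, 0, 0, 0]],
])

```text
time: 3.03
tool_pos: [0.4444, -0.0092, 0.3113]
ee_rot: [2.615, 0.001, 1.71]
wrist_force: [0.2, 0.2, 0.4]
width: 0.0447
```

Run:
```python
from h import *
st()
```

```text
t 3.03 p [ 0.4444 -0.0092  0.3113] q [-0.21 -0.28  1.93  0.2   1.   -0.41] F [0.2 0.2 0.4] T [-0.11  0.29 -0.03] w 0.0447
```

move_arm([
  [[0, 0.01, 0, 0, 0, 0, 0], [0, 0.01, 0, 0, 0, 0, 0], [0, 0.01, 0, 0, 0, 0, 0], [0, 0.01, 0, 0, 0, 0, 0], [0, 0.01, 0, 0, 0, 0, 0], [0, 0.01, 0, 0, 0, 0, 0]],
])

```text
time: 3.53
tool_pos: [0.4442, -0.0081, 0.3111]
ee_rot: [2.616, 0.001, 1.71]
wrist_force: [-1.9, -1.2, -0.1]
width: 0.0253
```

Run:
```python
from h import *
st()
```

```text
t 3.53 p [ 0.4442 -0.0081  0.3111] q [-0.2  -0.28  1.94  0.2   1.   -0.41] F [-1.9 -1.2 -0.1] T [-0.03  0.43  0.07] w 0.0253
```

move_arm([
  [[0, 0, 0, 0, 0, 0, 0], [0, 0, 0, -0.05, 0, 0, 0], [0, 0, 0, -0.15, 0, 0, 0], [0, 0, 0, -0.3, 0, 0, 0], [0, 0, 0, -0.45, 0, 0, 0], [0, 0, 0, -0.6, 0, 0, 0], [0, 0, 0, -0.7, 0, 0, 0], [0, 0, 0, -0.7, 0, 0, 0]],
])

```text
time: 4.2
tool_pos: [0.4091, -0.0132, 0.3747]
ee_rot: [2.611, 0.003, 1.709]
wrist_force: [0.1, -0.0, -1.4]
width: 0.0248
```

Run:
```python
from h import *
st()
snap('scene','2');im,d=snap('top','2')
```

```text
t 4.2 p [ 0.4091 -0.0132  0.3747] q [-0.24 -0.41  1.9   0.2   1.16 -0.41] F [ 0.1 -0.  -1.4] T [-0.11  0.35  0.02] w 0.0248
```

View pics/scene2.png

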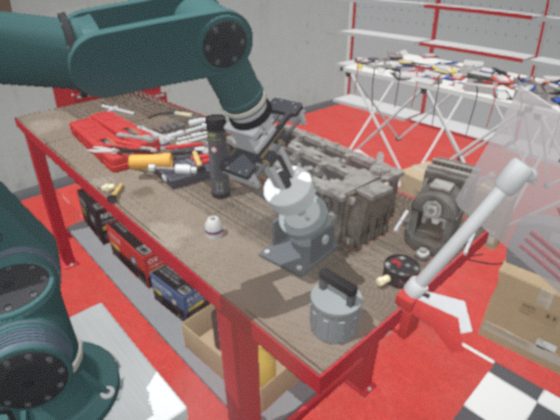

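Scene view: the cover is lifted clear at (290,195), and the bare drive head shows below it at (305,215). Next I'll carry it to the free spot while turning the tool upright.

Run:
```python
from h import *
p0,R0,_=pose()
T=np.array([.45,.41,.33]);RT=Rdown(60)
up=p0+[-.0,.02,.06]
w=[(up,R0)]
N=5
w+=[(up+(T-up)*i/N,slerp(R0,RT,i/N)) for i in range(1,N+1)]
via(w)
```

```text
now [ 0.4093 -0.0131  0.372 ] t 4.3
([0.197, 0.326, -0.505], [0.0, 0.0, 0.0])
([0.787, 0.064, 0.272], [0.062, 0.031, -0.113])
([0.748, 0.228, 0.295], [0.062, 0.031, -0.113])
([0.679, 0.384, 0.299], [0.062, 0.031, -0.113])
([0.584, 0.525, 0.285], [0.062, 0.031, -0.113])
([0.467, 0.645, 0.253], [0.062, 0.031, -0.113])
```

move_arm([
  [[0, 0.1, 0.16, -0.25, 0, 0, 0], [0, 0.197, 0.326, -0.505, 0, 0, 0], [0, 0.197, 0.326, -0.505, 0, 0, 0]],
])

```text
time: 4.55
tool_pos: [0.4104, 0.0079, 0.4374]
ee_rot: [2.605, 0.003, 1.711]
wrist_force: [1.3, 0.3, 0.5]
width: 0.0248
```

move_arm([
  [[0, 0.26, 0.02, 0.09, 0.02, 0.01, -0.038], [0, 0.52, 0.04, 0.18, 0.04, 0.02, -0.075], [0, 0.787, 0.064, 0.272, 0.062, 0.031, -0.113]],
])

```text
time: 4.8
tool_pos: [0.4177, 0.0881, 0.4098]
ee_rot: [2.72, 0.039, 1.891]
wrist_force: [0.9, -0.1, -2.2]
width: 0.0248
```

move_arm([
  [[0, 0.25, 0.076, 0.1, 0.02, 0.01, -0.038], [0, 0.5, 0.152, 0.2, 0.04, 0.02, -0.075], [0, 0.748, 0.228, 0.295, 0.062, 0.031, -0.113]],
])

```text
time: 5.05
tool_pos: [0.4256, 0.1696, 0.3888]
ee_rot: [2.828, 0.058, 2.077]
wrist_force: [0.8, 0.4, -1.3]
width: 0.0248
```

move_arm([
  [[0, 0.22, 0.13, 0.1, 0.02, 0.01, -0.038], [0, 0.45, 0.256, 0.2, 0.04, 0.02, -0.075], [0, 0.679, 0.384, 0.299, 0.062, 0.031, -0.113]],
])

```text
time: 5.3
tool_pos: [0.4336, 0.2503, 0.3684]
ee_rot: [2.936, 0.057, 2.261]
wrist_force: [0.3, -0.3, -0.7]
width: 0.025
```

Run:
```python
from h import *
st()
p0,R0,_=pose()
T=np.array([.45,.41,.33]);RT=Rdown(60)
N=2
via([(p0+(T-p0)*i/N,slerp(R0,RT,i/N)) for i in range(1,N+1)])
```

```text
t 5.3 p [0.4336 0.2503 0.3684] q [ 0.41 -0.08  1.62  0.    1.39 -0.29] F [ 0.3 -0.3 -0.7] T [-0.13  0.17  0.03] w 0.025
now [0.4336 0.2503 0.3684] t 5.3
([0.574, 0.527, 0.273], [0.062, 0.029, -0.111])
([0.459, 0.643, 0.24], [0.062, 0.029, -0.111])
```

move_arm([
  [[0, 0.19, 0.176, 0.09, 0.02, 0.01, -0.037], [0, 0.38, 0.35, 0.18, 0.04, 0.02, -0.075], [0, 0.574, 0.527, 0.273, 0.062, 0.029, -0.111]],
])

```text
time: 5.55
tool_pos: [0.4422, 0.3301, 0.3493]
ee_rot: [3.042, 0.038, 2.44]
wrist_force: [0.7, -0.5, -2.1]
width: 0.0252
```

move_arm([
  [[0, 0.15, 0.21, 0.08, 0.02, 0.01, -0.037], [0, 0.3, 0.42, 0.16, 0.04, 0.02, -0.075], [0, 0.459, 0.643, 0.24, 0.062, 0.029, -0.111], [0, 0.459, 0.643, 0.24, 0.062, 0.029, -0.111], [0, 0.459, 0.643, 0.24, 0.062, 0.029, -0.111]],
])

```text
time: 5.97
tool_pos: [0.4509, 0.4097, 0.3291]
ee_rot: [-3.139, 0.002, 2.615]
wrist_force: [-0.6, -0.2, -1.6]
width: 0.0251
```

Run:
```python
from h import *
st()
via([(np.array([.45,.41,.262]),Rdown(60))])
im,_=snap('scene','3');crop(im,(140,120,330,300),4,'c_s3')
```

```text
t 5.97 p [0.4509 0.4097 0.3291] q [ 0.65  0.24  1.34 -0.    1.56 -0.4 ] F [-0.6 -0.2 -1.6] T [-0.03 -0.01  0.01] w 0.0251
now [0.4509 0.4097 0.3291] t 5.97
([0.01, -0.0, 0.671], [-0.002, 0.001, -0.002])
```

View pics/c_s3.png

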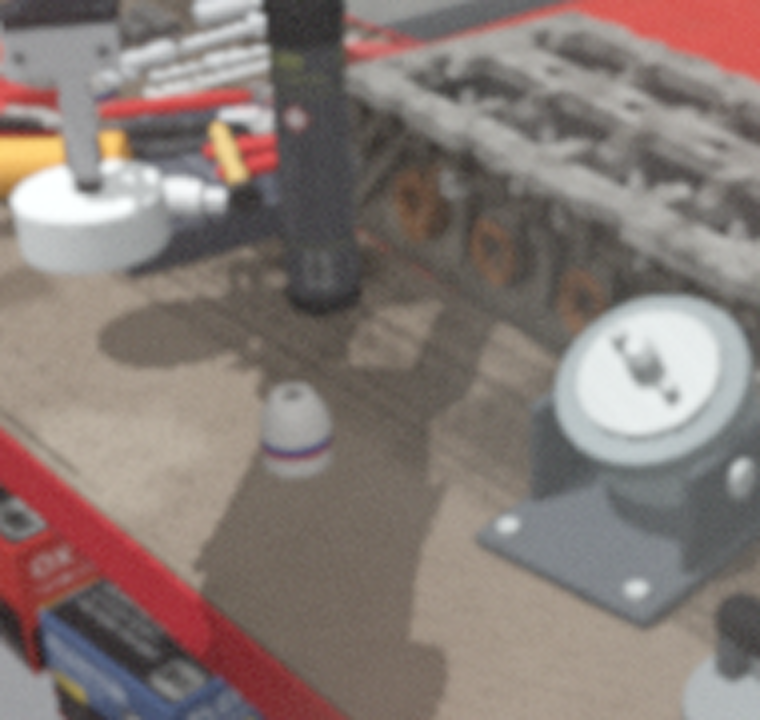

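The crop shows the cover hanging level at (88,215). The open drive plate shows the spindle at (645,360) and two dark pegs at (622,345) and (673,397). I'll lower the cover now.

move_arm([
  [[0, 0.01, 0, 0.2, 0, 0, 0], [0, 0.01, 0, 0.4, 0, 0, 0], [0, 0.01, 0, 0.55, 0, 0, 0], [0, 0.01, 0, 0.67, 0, 0, 0], [0, 0.01, 0, 0.72, 0, 0, 0], [0, 0.01, 0, 0.72, 0, 0, 0]],
])

```text
time: 6.52
tool_pos: [0.4501, 0.4081, 0.2594]
ee_rot: [-3.142, 0.003, 2.612]
wrist_force: [-0.1, -0.3, -1.6]
width: 0.0248
```

Run:
```python
from h import *
st()
im,d=snap('scene','4');crop(im,(130,120,250,220),6,'c_s4')
X=cloud('scene',d)
```

```text
t 6.52 p [0.4501 0.4081 0.2594] q [ 0.64  0.28  1.44 -0.    1.42 -0.4 ] F [-0.1 -0.3 -1.6] T [-0.    0.04 -0.03] w 0.0248
```

View pics/c_s4.png

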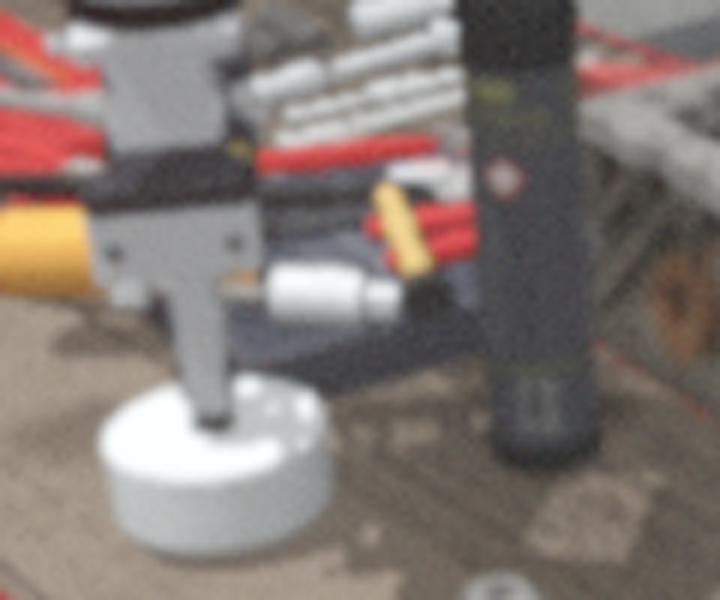

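The crop shows the cover level at (215,465), about 15 mm above the bench, well away from the tube at (540,300) and the tools behind it. I'll lower it slowly until it touches.

move_arm([
  [[0, 0, 0, 0.04, 0, 0, 0], [0, 0, 0, 0.08, 0, 0, 0], [0, 0, 0, 0.11, 0, 0, 0], [0, 0, 0, 0.11, 0, 0, 0]],
])

```text
time: 6.9
tool_pos: [0.4502, 0.4091, 0.2492]
ee_rot: [3.14, 0.003, 2.613]
wrist_force: [-0.4, -0.4, -1.0]
width: 0.0251
```

move_arm([
  [[0, 0, 0, 0.015, 0, 0, 0], [0, 0, 0, 0.03, 0, 0, 0], [0, 0, 0, 0.03, 0, 0, 0]],
])

```text
time: 7.15
tool_pos: [0.4505, 0.4092, 0.2474]
ee_rot: [3.139, 0.004, 2.613]
wrist_force: [-1.0, -0.1, 0.9]
width: 0.025
```

move_arm([
  [[0, 0, 0, 0.015, 0, 0, 0], [0, 0, 0, 0.015, 0, 0, 0], [0, 0, 0, 0.015, 0, 0, 0]],
])

```text
time: 7.4
tool_pos: [0.4505, 0.4092, 0.2474]
ee_rot: [3.138, 0.004, 2.613]
wrist_force: [-1.5, -2.0, 6.2]
width: 0.0251
```

On the bench (6 N contact). Release.

move_arm([
  [[0.3, 0, 0, -0.01, 0, 0, 0], [0.6, 0, 0, -0.01, 0, 0, 0], [0.6, 0, 0, -0.01, 0, 0, 0], [0.6, 0, 0, -0.01, 0, 0, 0], [0.6, 0, 0, -0.01, 0, 0, 0], [0.6, 0, 0, -0.01, 0, 0, 0]],
])

```text
time: 7.9
tool_pos: [0.4503, 0.4091, 0.2458]
ee_rot: [3.14, 0.003, 2.613]
wrist_force: [0.5, 1.1, 0.1]
width: 0.0557
```

move_arm([
  [[0.6, 0, 0, -0.2, 0, 0, 0], [0.6, 0, 0, -0.5, 0, 0, 0], [1, 0, 0, -0.9, 0, 0, 0], [1, 0, 0, -1, 0, 0, 0], [1, 0, 0, -1, 0, 0, 0]],
])

```text
time: 8.32
tool_pos: [0.4506, 0.4096, 0.3514]
ee_rot: [3.13, 0.007, 2.613]
wrist_force: [0.6, 1.2, -0.6]
width: 0.0726
```

Run:
```python
from h import *
st()
im,_=snap('scene','5');crop(im,(130,100,350,265),3,'c_s5');im,_=snap('top','5')
crop(im,(280,160,350,250),6,'c_t5')
```

```text
t 8.32 p [0.4506 0.4096 0.3514] q [ 0.65  0.23  1.31 -0.    1.58 -0.4 ] F [ 0.6  1.2 -0.6] T [-0.04  0.02  0.02] w 0.0726
```

View pics/c_s5.png

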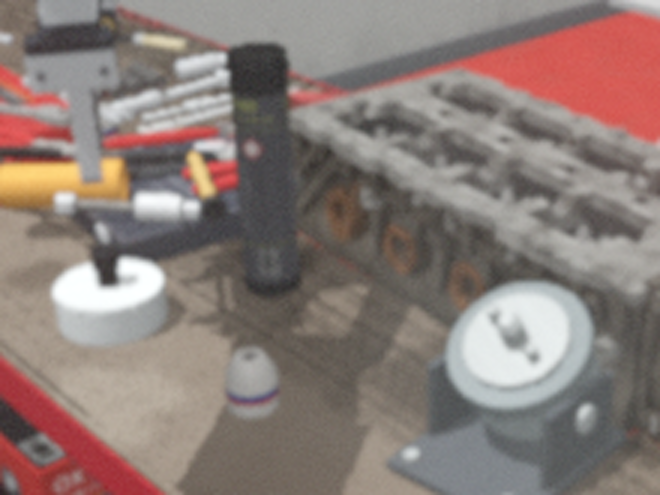

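View pics/c_t5.png

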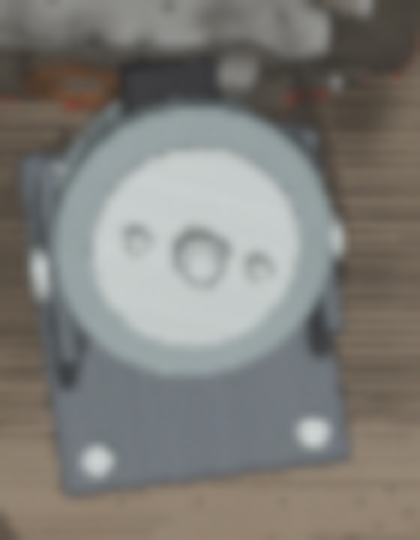

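The cover now stands flat, knob up, on the bench at crop (108,300). In the top crop the plate centre is near (195,248), the spindle tip at (203,262) and the pegs at (137,240) and (259,266), so the peg line is turned slightly clockwise in the image. Next I'll measure the seat and the peg angle.

```bash
cat > m2.py <<'E'
from h import *
from scipy import ndimage
tag='5';C={}
for n in('scene','top'):
    im,d=load(n,tag);X=cloud(n,d);g=im.astype(int)
    near=(np.abs(X[...,0]-.56)<.07)&(np.abs(X[...,1])<.07)&(X[...,2]>.06)&(X[...,2]<.16)
    print(n,'vals',np.percentile(g.min(2)[near],[10,50,75,90]))
    m=near&(g.min(2)>(185 if n=='scene' else 178))
    m=ndimage.binary_opening(m);l,k=ndimage.label(m);m=l==1+np.argmax(ndimage.sum(m,l,range(1,k+1)))
    mm=ndimage.binary_fill_holes(ndimage.binary_closing(m,iterations=4)).astype(np.uint8)
    ct=max(cv2.findContours(mm,0,1)[0],key=cv2.contourArea).reshape(-1,2)
    el=cv2.fitEllipse(cv2.convexHull(ct));print(' ellipse',np.round(el[0],2),np.round(el[1],1))
    pts=X[m];pts=pts[np.abs((pts-np.median(pts,0))@ZS)<.004]
    U=np.linalg.svd(pts-pts.mean(0),full_matrices=False)[2][2];U*=np.sign(U[2]);print(' normal',U.round(3),'az',np.degrees(np.arctan2(-U[1],-U[0])).round(1))
    o0=np.median(pts,0);p=P[n];o=-p['R'].T@p['t'];R=rays(n,ct)@p['R']
    q=o+R*(((o0-o)@ZS)/(R@ZS))[:,None];ab=np.c_[(q-o0)@XS,(q-o0)@YS]
    s=least_squares(lambda v:np.hypot(ab[:,0]-v[0],ab[:,1]-v[1])-v[2],[0,0,.04],loss='soft_l1',f_scale=.001).x
    c=o0+s[0]*XS+s[1]*YS;print(' seat',c.round(4),'r',s[2].round(4));C[n]=c
    crop(im,tuple(np.r_[np.array(el[0])-25,np.array(el[0])+25].astype(int)),12,'p_'+n);print(' crop org',(np.array(el[0])-25).astype(int))
# triangulate circle centres
A=[];b=[]
for n in C:
    p=P[n];o=-p['R'].T@p['t'];r=C[n]-o;r/=np.linalg.norm(r);M=np.eye(3)-np.outer(r,r);A.append(M);b.append(M@o)
S=np.linalg.lstsq(np.vstack(A),np.hstack(b),rcond=None)[0];print('triang seat',S.round(4))
E
python3 m2.py
```

```text
scene vals [106. 183. 225. 231.]
 ellipse [301.43 212.14] [30.5 39.4]
 normal [-0.499 -0.063  0.864] az 7.2
 seat [0.5687 0.0099 0.1075] r 0.0421
 crop org [276 187]
top vals [105. 157. 195. 198.]
 ellipse [312.1  200.92] [31.9 33.7]
 normal [-0.495 -0.067  0.867] az 7.7
 seat [0.568  0.0091 0.1025] r 0.039
 crop org [287 175]
triang seat [0.5671 0.0091 0.1083]
```

View pics/p_scene.png

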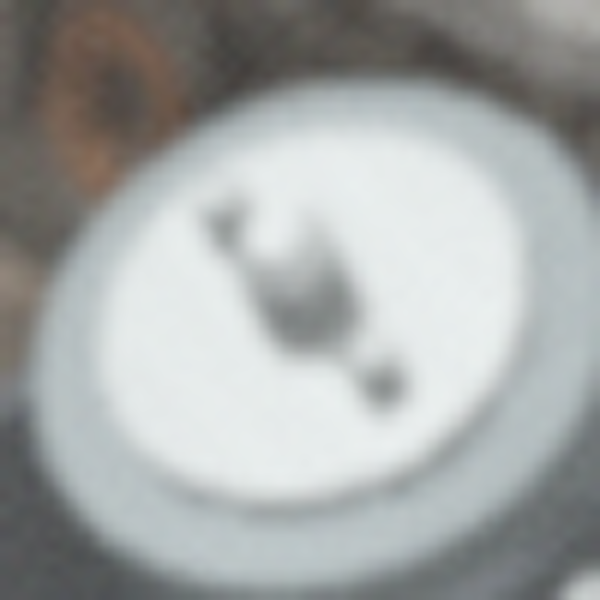

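View pics/p_top.png

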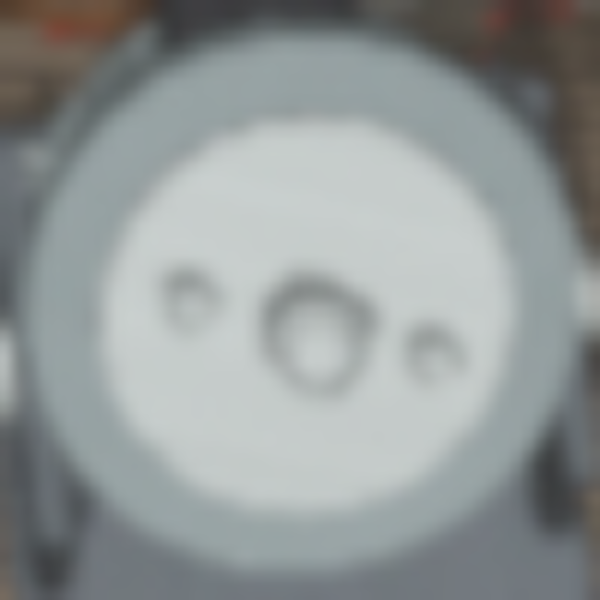

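Run:
```python
from h import *
S=np.array([.568,.0092,.105])
for n,org,a,b in(('top',(287,175),(190,302),(437,355)),('scene',(276,187),(222,218),(380,388))):
    uv=np.array(org)+(np.array([a,b])+.5)/12-.5
    p=P[n];o=-p['R'].T@p['t'];R=rays(n,uv)@p['R']
    q=o+R*(((S+.008*ZS-o)@ZS)/(R@ZS))[:,None]
    l=(q-S)@np.c_[XS,YS]; dd=l[0]-l[1]
    print(n,l.round(4).tolist(),'sep',np.linalg.norm(dd).round(4),'angle from YS (turn about ZS, deg)',np.degrees(np.arctan2(-dd[0],dd[1])).round(1),'mid',l.mean(0).round(4))
```

```text
top [[0.0085, 0.0233], [-0.0092, -0.0239]] sep 0.0505 angle from YS (turn about ZS, deg) -20.6 mid [-0.0004 -0.0003]
scene [[0.0087, 0.0226], [-0.0113, -0.0264]] sep 0.0529 angle from YS (turn about ZS, deg) -22.2 mid [-0.0013 -0.0019]
```

Run:
```python
from h import *
im,d=load('top','5');X=cloud('top',d)
for uv in((415,200),(435,180),(460,155),(490,125),(390,190)): print(uv,X[uv[1],uv[0]].round(3))
p0,R0,_=pose()
T=np.array([.4388,-.202,.40]);RT=Rdown(.6)
N=7
via([(p0+(T-p0)*i/N,slerp(R0,RT,i/N)) for i in range(1,N+1)])
```

```text
(415, 200) [ 0.586 -0.259  0.027]
(435, 180) [ 0.618 -0.288  0.107]
(460, 155) [ 0.654 -0.321  0.194]
(490, 125) [ 0.686 -0.35   0.296]
(390, 190) [ 0.614 -0.196  0.024]
now [0.4499 0.409  0.3456] t 8.42
([-0.427, -0.762, -0.078], [0.0, 0.0, 0.094])
([-0.534, -0.691, -0.078], [0.0, 0.0, 0.094])
([-0.63, -0.605, -0.077], [0.0, 0.0, 0.094])
([-0.712, -0.506, -0.077], [0.0, 0.0, 0.094])
([-0.778, -0.396, -0.077], [0.0, 0.0, 0.094])
([-0.828, -0.277, -0.077], [0.0, 0.0, 0.094])
([-0.86, -0.153, -0.078], [0.0, 0.0, 0.094])
```

move_arm([
  [[1, -0.14, -0.25, -0.026, 0, 0, 0.03], [1, -0.28, -0.5, -0.05, 0, 0, 0.06], [1, -0.427, -0.762, -0.078, 0, 0, 0.094]],
])

```text
time: 8.67
tool_pos: [0.4477, 0.321, 0.35]
ee_rot: [-3.138, 0.001, 2.465]
wrist_force: [-0.5, -0.3, -0.2]
width: 0.0935
```

move_arm([
  [[1, -0.18, -0.23, -0.026, 0, 0, 0.03], [1, -0.36, -0.46, -0.05, 0, 0, 0.06], [1, -0.534, -0.691, -0.078, 0, 0, 0.094]],
])

```text
time: 8.92
tool_pos: [0.4461, 0.2329, 0.3582]
ee_rot: [-3.139, 0.0, 2.316]
wrist_force: [0.7, -0.2, 0.2]
width: 0.0941
```

move_arm([
  [[1, -0.21, -0.2, -0.026, 0, 0, 0.03], [1, -0.42, -0.4, -0.05, 0, 0, 0.06], [1, -0.63, -0.605, -0.077, 0, 0, 0.094]],
])

```text
time: 9.17
tool_pos: [0.4445, 0.1457, 0.3661]
ee_rot: [-3.139, -0.0, 2.168]
wrist_force: [1.1, -0.0, -0.4]
width: 0.0939
```

move_arm([
  [[1, -0.24, -0.17, -0.026, 0, 0, 0.03], [1, -0.48, -0.34, -0.05, 0, 0, 0.06], [1, -0.712, -0.506, -0.077, 0, 0, 0.094]],
])

```text
time: 9.42
tool_pos: [0.4428, 0.0584, 0.3739]
ee_rot: [-3.14, -0.001, 2.02]
wrist_force: [1.0, -0.4, 0.2]
width: 0.0938
```

move_arm([
  [[1, -0.26, -0.13, -0.026, 0, 0, 0.03], [1, -0.52, -0.26, -0.05, 0, 0, 0.06], [1, -0.778, -0.396, -0.077, 0, 0, 0.094]],
])

```text
time: 9.67
tool_pos: [0.4413, -0.0288, 0.3816]
ee_rot: [-3.14, -0.002, 1.873]
wrist_force: [-0.4, -0.2, -0.0]
width: 0.0941
```

Run:
```python
from h import *
st()
p0,R0,_=pose()
T=np.array([.4388,-.202,.40]);RT=Rdown(.6)
N=2
via([(p0+(T-p0)*i/N,slerp(R0,RT,i/N)) for i in range(1,N+1)])
```

```text
t 9.67 p [ 0.4413 -0.0288  0.3816] q [-0.19 -0.15  1.65  0.    1.65 -0.5 ] F [-0.4 -0.2 -0. ] T [-0.02 -0.03 -0.02] w 0.0941
now [ 0.4413 -0.0288  0.3816] t 9.67
([-0.823, -0.269, -0.093], [-0.0, -0.0, 0.093])
([-0.854, -0.147, -0.092], [-0.0, -0.0, 0.093])
```

move_arm([
  [[1, -0.27, -0.09, -0.03, 0, 0, 0.03], [1, -0.55, -0.18, -0.06, 0, 0, 0.06], [1, -0.823, -0.269, -0.093, 0, 0, 0.093]],
])

```text
time: 9.92
tool_pos: [0.4402, -0.1154, 0.3909]
ee_rot: [-3.141, -0.002, 1.726]
wrist_force: [-0.1, -0.2, 0.2]
width: 0.0938
```

move_arm([
  [[1, -0.28, -0.05, -0.03, 0, 0, 0.03], [1, -0.57, -0.1, -0.06, 0, 0, 0.06], [1, -0.854, -0.147, -0.092, 0, 0, 0.093], [1, -0.854, -0.147, -0.092, 0, 0, 0.093], [1, -0.854, -0.147, -0.092, 0, 0, 0.093]],
])

```text
time: 10.33
tool_pos: [0.4394, -0.2018, 0.4002]
ee_rot: [-3.141, -0.003, 1.58]
wrist_force: [0.4, -0.0, -0.5]
width: 0.0941
```

Run:
```python
from h import *
st()
via([(np.array([.4388,-.202,.29]),Rdown(.6))])
im,_=snap('scene','6');crop(im,(260,180,420,350),4,'c_s6')
```

```text
t 10.33 p [ 0.4394 -0.2018  0.4002] q [-0.55 -0.06  1.53  0.    1.68 -0.56] F [ 0.4 -0.  -0.5] T [-0.03  0.06  0.02] w 0.0941
now [ 0.4394 -0.2018  0.4002] t 10.33
([-0.006, -0.005, 1.102], [-0.0, -0.002, -0.001])
```

View pics/c_s6.png

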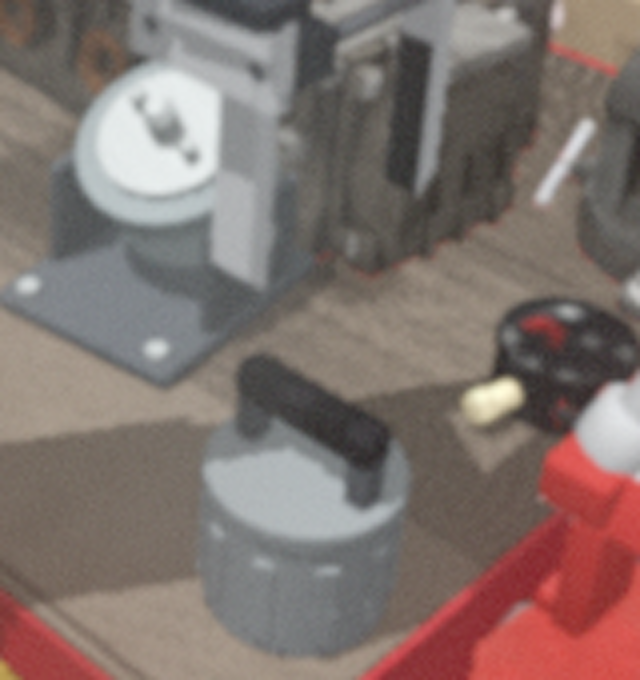

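The crop shows the open fingers at (245,200) and (420,110), straddling the line above the bar at (312,410). I'll go down in two steps.

move_arm([
  [[1, -0.005, -0.005, 0.25, 0, 0, 0], [1, -0.005, -0.005, 0.5, 0, 0, 0], [1, -0.005, -0.005, 0.75, 0, 0, 0], [1, -0.005, -0.005, 0.9, 0, 0, 0], [1, -0.005, -0.005, 1, 0, 0, 0], [1, -0.005, -0.005, 1, 0, 0, 0]],
])

```text
time: 10.88
tool_pos: [0.4389, -0.1996, 0.2998]
ee_rot: [-3.14, -0.004, 1.585]
wrist_force: [-0.4, 0.3, -0.4]
width: 0.0936
```

move_arm([
  [[1, 0, 0, 0.05, 0, 0, 0], [1, 0, 0, 0.09, 0, 0, 0], [1, 0, 0, 0.09, 0, 0, 0], [1, 0, 0, 0.09, 0, 0, 0]],
])

```text
time: 11.22
tool_pos: [0.4398, -0.2012, 0.2949]
ee_rot: [3.137, 0.001, 1.583]
wrist_force: [0.1, -0.7, 0.4]
width: 0.094
```

Run:
```python
from h import *
st()
via([(np.array([.4388,-.202,.29]),Rdown(.6))])
```

```text
t 11.22 p [ 0.4398 -0.2012  0.2949] q [-0.55 -0.01  1.69  0.    1.46 -0.56] F [ 0.1 -0.7  0.4] T [-0.07  0.1   0.01] w 0.094
now [ 0.4398 -0.2012  0.2949] t 11.22
([-0.007, -0.011, 0.049], [0.003, 0.0, 0.001])
```

move_arm([
  [[1, 0, -0.01, 0.04, 0, 0, 0], [1, 0, -0.01, 0.04, 0, 0, 0], [1, 0, -0.01, 0.04, 0, 0, 0]],
])

```text
time: 11.47
tool_pos: [0.4385, -0.2013, 0.2903]
ee_rot: [3.138, -0.0, 1.583]
wrist_force: [0.0, -0.1, -0.2]
width: 0.094
```

move_arm([
  [[0, 0, 0, 0, 0, 0, 0], [0, 0, 0, 0, 0, 0, 0], [0, 0, 0, 0, 0, 0, 0], [0, 0, 0, 0, 0, 0, 0], [0, 0, 0, 0, 0, 0, 0], [0, 0, 0, 0, 0, 0, 0], [0, 0, 0, 0, 0, 0, 0], [0, 0, 0, 0, 0, 0, 0]],
])

```text
time: 12.13
tool_pos: [0.4386, -0.2012, 0.2902]
ee_rot: [3.138, -0.0, 1.583]
wrist_force: [0.2, 0.3, 0.1]
width: 0.0438
```

move_arm([
  [[0, 0, 0, 0, 0, 0, 0], [0, 0, 0, 0, 0, 0, 0], [0, 0, 0, 0, 0, 0, 0], [0, 0, 0, 0, 0, 0, 0], [0, 0, 0, 0, 0, 0, 0], [0, 0, 0, 0, 0, 0, 0], [0, 0, 0, 0, 0, 0, 0], [0, 0, 0, 0, 0, 0, 0]],
])

```text
time: 12.8
tool_pos: [0.4387, -0.2012, 0.2903]
ee_rot: [3.137, -0.0, 1.583]
wrist_force: [-0.1, -0.0, -0.4]
width: 0.0179
```

Run:
```python
from h import *
st()
im,_=snap('scene','7');crop(im,(260,180,420,350),4,'c_s7')
```

```text
t 12.8 p [ 0.4387 -0.2012  0.2903] q [-0.55 -0.01  1.7   0.    1.45 -0.56] F [-0.1 -0.  -0.4] T [-0.07 -0.02  0.01] w 0.0179
```

View pics/c_s7.png

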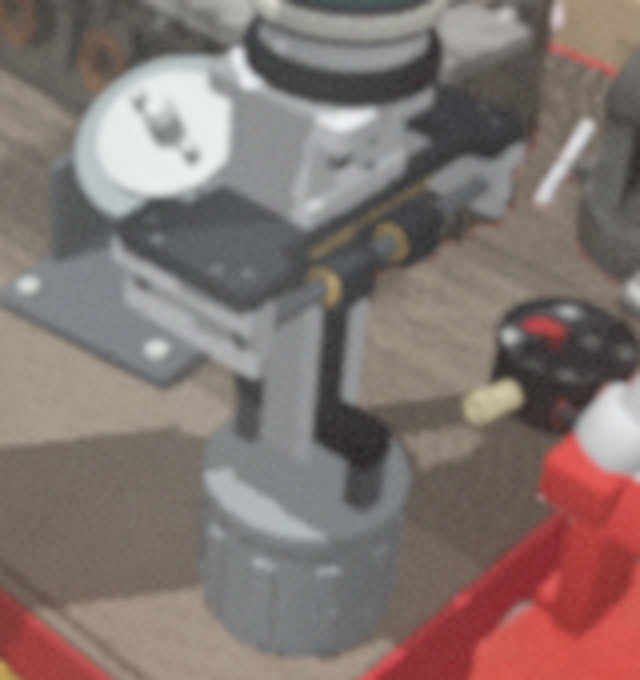

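The fingers are closed on the bar (17.9 mm), with the near finger at (290,390) and the drum undisturbed. Lifting.

move_arm([
  [[0, 0, 0, -0.1, 0, 0, 0], [0, 0, 0, -0.25, 0, 0, 0], [0, 0, 0, -0.45, 0, 0, 0], [0, 0, 0, -0.65, 0, 0, 0], [0, 0, 0, -0.85, 0, 0, 0], [0, 0, 0, -1, 0, 0, 0], [0, 0, 0, -1, 0, 0, 0]],
])

```text
time: 13.43
tool_pos: [0.4385, -0.2014, 0.3938]
ee_rot: [3.133, 0.003, 1.583]
wrist_force: [0.7, -0.5, -4.2]
width: 0.0177
```

move_arm([
  [[0, 0, 0, -0.2, 0, 0, 0], [0, 0, 0, -0.4, 0, 0, 0], [0, 0, 0, -0.6, 0, 0, 0], [0, 0, 0, -0.6, 0, 0, 0], [0, 0, 0, -0.6, 0, 0, 0]],
])

```text
time: 13.85
tool_pos: [0.438, -0.2013, 0.4498]
ee_rot: [3.138, 0.0, 1.583]
wrist_force: [0.7, 0.1, -5.5]
width: 0.018
```

```bash
cat >> h.py <<'E'
S=np.array([.568,.0092,.105])
def RD(th):   # tool for drum at machine; th deg = peg angle about ZS from YS
    a=np.radians(th);u=np.cos(a)*YS-np.sin(a)*XS;return np.c_[u,np.cross(-ZS,u),-ZS]
E
python3 - <<'E'
from h import *
st()
p0,R0,_=pose();RT=RD(-21.3);print(RT.round(2))
T=S+(.289+.085)*ZS
N=4
via([(p0+(T-p0)*i/N,slerp(R0,RT,i/N)) for i in range(1,N+1)])
im,d=snap('scene','8');crop(im,(230,100,420,300),4,'c_s8');snap('top','8')
E
```

```text
t 13.85 p [ 0.438  -0.2013  0.4498] q [-0.55 -0.07  1.44  0.    1.77 -0.56] F [ 0.7  0.1 -5.5] T [-0.05  0.04  0.02] w 0.018
[[ 0.19  0.85  0.5 ]
 [ 0.97 -0.25  0.07]
 [ 0.18  0.47 -0.87]]
now [ 0.438  -0.2013  0.4498] t 13.85
([0.464, -0.133, 0.052], [-0.08, 0.02, 0.039])
([0.454, -0.167, 0.048], [-0.08, 0.02, 0.039])
([0.441, -0.2, 0.039], [-0.08, 0.02, 0.039])
([0.427, -0.23, 0.026], [-0.08, 0.02, 0.039])
```

View pics/c_s8.png

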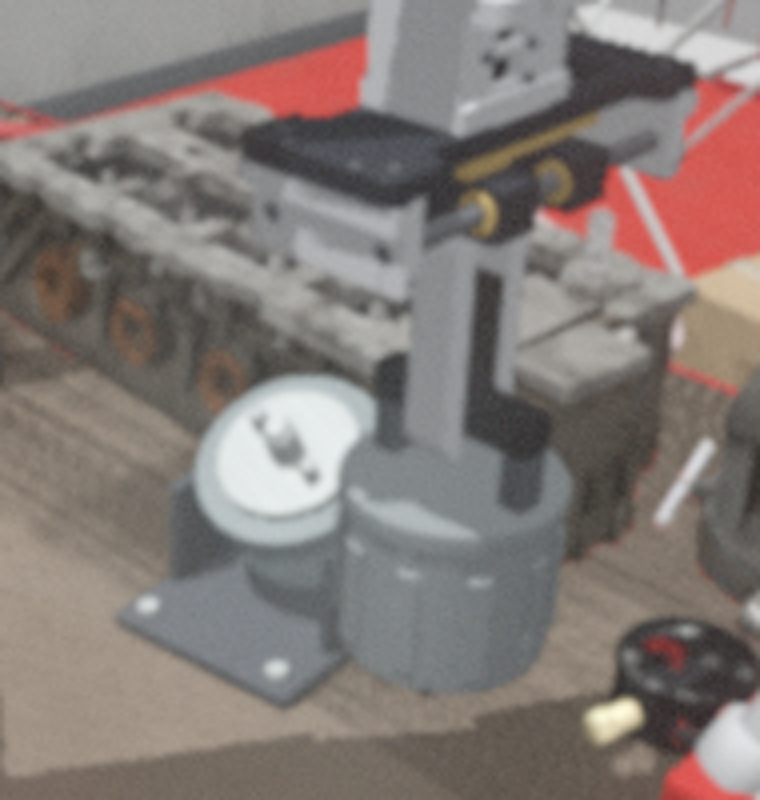

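Scene crop: the drum hangs level in the jaws at (455,570), with the drive plate at (285,440) free. The wrist reads −5.5 N, so the drum is about 0.56 kg. I'll carry it to the pre-insertion pose.

move_arm([
  [[0, 0.15, -0.04, 0.017, -0.027, 0.007, 0.013], [0, 0.31, -0.09, 0.035, -0.053, 0.013, 0.026], [0, 0.464, -0.133, 0.052, -0.08, 0.02, 0.039]],
])

```text
time: 14.2
tool_pos: [0.4239, -0.1546, 0.442]
ee_rot: [3.017, -0.039, 1.522]
wrist_force: [0.8, -0.4, -4.4]
width: 0.018
```

move_arm([
  [[0, 0.15, -0.055, 0.016, -0.027, 0.007, 0.013], [0, 0.3, -0.11, 0.032, -0.053, 0.013, 0.026], [0, 0.454, -0.167, 0.048, -0.08, 0.02, 0.039]],
])

```text
time: 14.45
tool_pos: [0.4098, -0.1081, 0.4367]
ee_rot: [2.894, -0.08, 1.468]
wrist_force: [-0.3, 0.1, -4.4]
width: 0.0179
```

move_arm([
  [[0, 0.15, -0.067, 0.013, -0.027, 0.007, 0.013], [0, 0.3, -0.133, 0.026, -0.053, 0.013, 0.026], [0, 0.441, -0.2, 0.039, -0.08, 0.02, 0.039]],
])

```text
time: 14.7
tool_pos: [0.3958, -0.0617, 0.4313]
ee_rot: [2.774, -0.128, 1.419]
wrist_force: [-0.5, 0.4, -4.0]
width: 0.0178
```

Run:
```python
from h import *
st()
via([(S+(.289+.085)*ZS,RD(-21.3))])
```

```text
t 14.7 p [ 0.3958 -0.0617  0.4313] q [-0.37 -0.38  1.75  0.2   1.44 -0.19] F [-0.5  0.4 -4. ] T [-0.2   0.65 -0.02] w 0.0178
now [ 0.3958 -0.0617  0.4313] t 14.7
([0.423, -0.213, 0.002], [-0.084, 0.022, 0.036])
```

move_arm([
  [[0, 0.14, -0.07, 0, -0.028, 0.007, 0.012], [0, 0.28, -0.14, 0, -0.056, 0.014, 0.024], [0, 0.423, -0.213, 0.002, -0.084, 0.022, 0.036], [0, 0.423, -0.213, 0.002, -0.084, 0.022, 0.036], [0, 0.423, -0.213, 0.002, -0.084, 0.022, 0.036]],
])

```text
time: 15.12
tool_pos: [0.3826, -0.0165, 0.4293]
ee_rot: [2.649, -0.18, 1.384]
wrist_force: [-0.7, -0.4, -4.7]
width: 0.0178
```

Run:
```python
from h import *
st()
via([(S+(.289+.085)*ZS,RD(-21.3))])
im,d=snap('scene','9');crop(im,(230,100,420,300),4,'c_s9');im,_=snap('top','9');crop(im,(260,140,400,300),5,'c_t9')
```

```text
t 15.12 p [ 0.3826 -0.0165  0.4293] q [-0.27 -0.48  1.83  0.21  1.31 -0.04] F [-0.7 -0.4 -4.7] T [-0.2   0.86 -0.03] w 0.0178
now [ 0.3826 -0.0165  0.4293] t 15.12
([0.003, -0.002, 0.004], [-0.001, 0.0, 0.002])
```

View pics/c_s9.png

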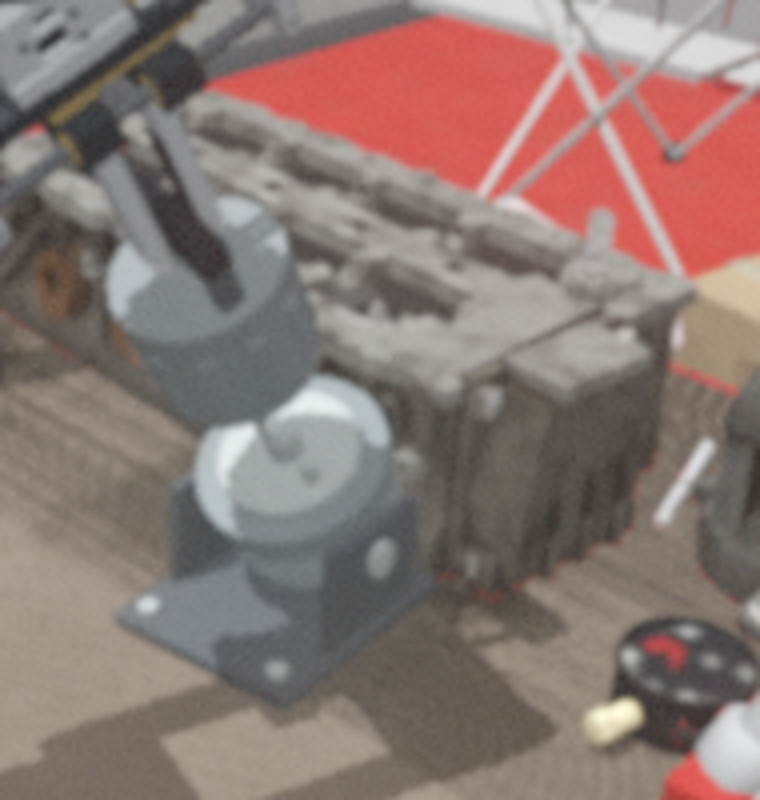

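View pics/c_t9.png

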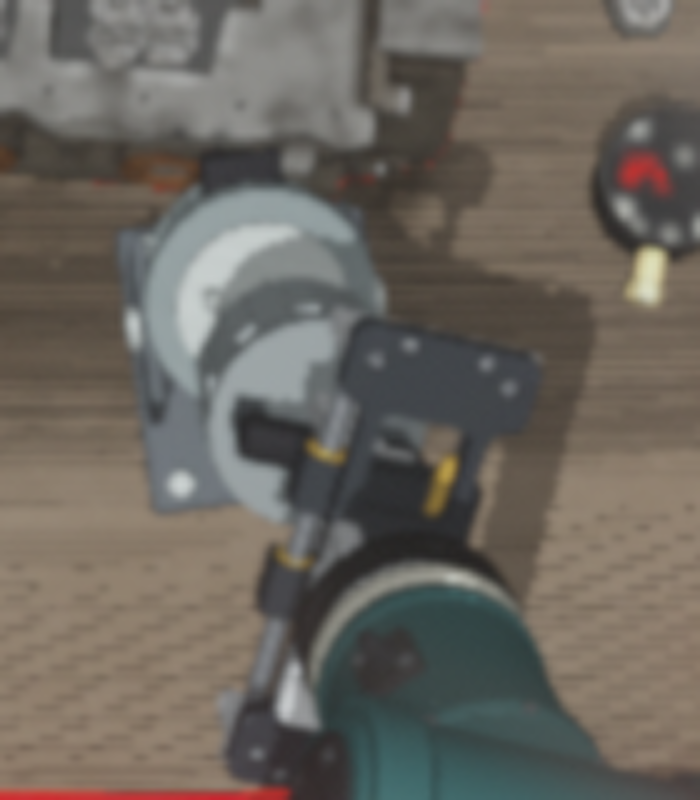

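```bash
cat > m3.py <<'E'
from h import *
import sys
tag=sys.argv[1]
p0,R0,_=pose()
for n in('scene','top'):
    im,d=load(n,tag);X=cloud(n,d)
    L=(X-p0)@R0  # tool coords
    # lid: tool z ~ .211
    m=(np.abs(L[...,2]-.211)<.008)&(np.hypot(L[...,0],L[...,1])<.05)
    q=L[m]
    for _ in range(4):
        c=q.mean(0);U=np.linalg.svd(q-c,full_matrices=False)[2][2];U*=-np.sign(U[2]);r=(q-c)@U;q=q[np.abs(r)<max(.0015,2*r.std())]
    print(n,'lid normal tool',U.round(3),'z',c[2].round(4),len(q))
    # side wall points: radius 43 about axis, lid edge 45.5: fit cylinder
    s=(L[...,2]>.222)&(L[...,2]<.285)&(np.abs(np.hypot(L[...,0],L[...,1])-.043)<.008)
    w=L[s]
    f=least_squares(lambda v:np.hypot(w[:,0]-v[0]-v[2]*(w[:,2]-.25),w[:,1]-v[1]-v[3]*(w[:,2]-.25))-.043,[0,0,0,0],loss='soft_l1',f_scale=.001)
    print('  wall n',len(w),'axis at z=.25:',(f.x[:2]*1000).round(1),'mm slope deg',np.degrees(f.x[2:]).round(1),'at foot .289',((f.x[:2]+f.x[2:]*.039)*1000).round(1))
    e=(np.abs(L[...,2]-.211)<.004)&(np.hypot(L[...,0],L[...,1])<.055)
    w=L[e];h=cv2.convexHull((w[:,:2]*1e4).astype(np.int32)).reshape(-1,2)/1e4
    f=least_squares(lambda v:np.hypot(h[:,0]-v[0],h[:,1]-v[1])-.0455,[0,0],loss='soft_l1',f_scale=.001);print('  lid ctr',(f.x*1000).round(1))
E
python3 m3.py 9
```

```text
scene lid normal tool [ 0.001  0.014 -1.   ] z 0.2117 754
  wall n 900 axis at z=.25: [ 0.7 -1.6] mm slope deg [ 0.  -0.5] at foot .289 [ 0.7 -1.9]
  lid ctr [ 0.1 -1.4]
top lid normal tool [ 0.001  0.01  -1.   ] z 0.2135 493
  wall n 295 axis at z=.25: [-1.6 -1.7] mm slope deg [-1.  -0.4] at foot .289 [-2.3 -1.9]
  lid ctr [-1.9 -0.8]
```

move_arm([
  [[0, 0.006, -0.009, 0.1, -0.006, 0, 0.002], [0, 0.006, -0.009, 0.25, -0.006, 0, 0.002], [0, 0.006, -0.009, 0.4, -0.006, 0, 0.002], [0, 0.006, -0.009, 0.55, -0.006, 0, 0.002], [0, 0.006, -0.009, 0.55, -0.006, 0, 0.002], [0, 0.006, -0.009, 0.55, -0.006, 0, 0.002]],
])

```text
time: 15.72
tool_pos: [0.4104, -0.0131, 0.3824]
ee_rot: [2.639, -0.183, 1.379]
wrist_force: [-0.2, 0.7, -4.2]
width: 0.0176
```

```bash
cat >> h.py <<'E'
def rel():
    p,R,o=pose();q=R.T@(S-p);print('t',round(o['time'],2),'foot above seat mm',((q[2]-.289)*1000).round(1),'lat XS,YS of (tcp+.289z)-S mm',(1000*np.array([(p+.289*R[:,2]-S)@XS,(p+.289*R[:,2]-S)@YS])).round(1),'tool axis vs -ZS deg (about tool x,y)',np.degrees([np.arcsin(-(-ZS)@R[:,1]),np.arcsin((-ZS)@R[:,0])]).round(2),'th',np.degrees(np.arctan2(-R[:,0]@XS,R[:,0]@YS)).round(2),'F tool',(R.T@o['wrist_force']).round(1),'T tool',(R.T@o['wrist_torque']).round(2),'w',round(o['width'],4))
E
python3 - <<'E'
from h import *
rel()
im,d=snap('scene','10');crop(im,(230,100,420,300),4,'c_s10');snap('top','10')
E
python3 m3.py 10
```

```text
t 15.72 foot above seat mm 30.8 lat XS,YS of (tcp+.289z)-S mm [ 3.2 -1.9] tool axis vs -ZS deg (about tool x,y) [0.52 0.05] th -21.41 F tool [-0.1 -2.3  3.6] T tool [ 0.84 -0.3  -0.01] w 0.0176
scene lid normal tool [-0.     0.006 -1.   ] z 0.2131 717
  wall n 762 axis at z=.25: [-0.5 -2.1] mm slope deg [-0.2 -0.5] at foot .289 [-0.6 -2.4]
  lid ctr [-0.8 -1.8]
top lid normal tool [ 0.009  0.009 -1.   ] z 0.2141 467
  wall n 255 axis at z=.25: [-2.2 -1.7] mm slope deg [-0.4 -0.8] at foot .289 [-2.4 -2.2]
  lid ctr [-3.3 -1.1]
```

View pics/c_s10.png

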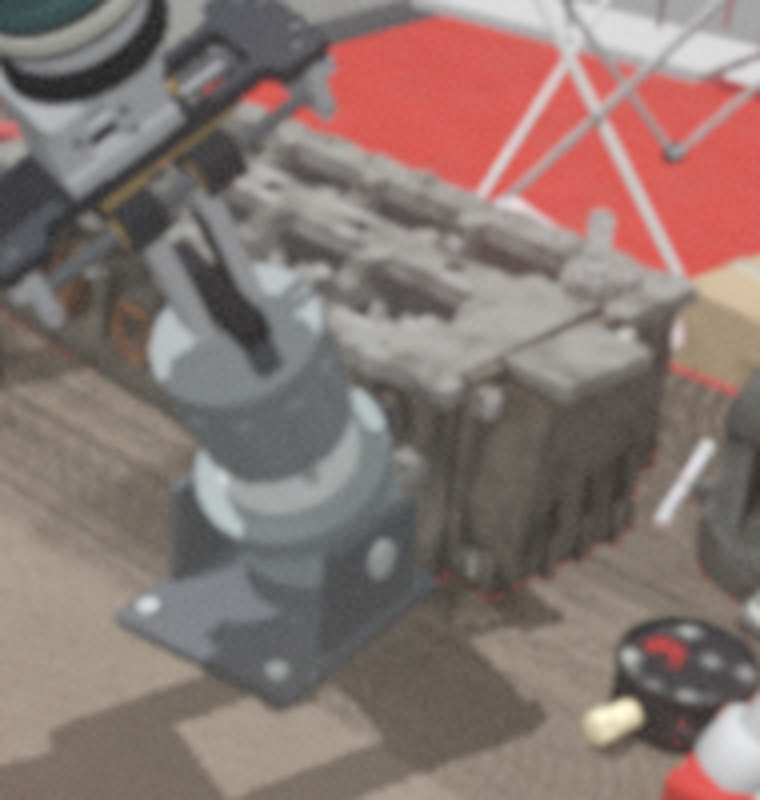

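move_arm([
  [[0, 0.02, -0.008, 0, 0, 0, 0], [0, 0.02, -0.008, 0.03, 0, 0, 0], [0, 0.02, -0.008, 0.06, 0, 0, 0], [0, 0.02, -0.008, 0.08, 0, 0, 0], [0, 0.02, -0.008, 0.08, 0, 0, 0]],
])

```text
time: 16.23
tool_pos: [0.414, -0.0098, 0.3766]
ee_rot: [2.636, -0.183, 1.381]
wrist_force: [-1.2, -0.4, -4.3]
width: 0.0176
```

Run:
```python
from h import *
rel()
```

```text
t 16.23 foot above seat mm 23.7 lat XS,YS of (tcp+.289z)-S mm [4.8 0.8] tool axis vs -ZS deg (about tool x,y) [ 0.73 -0.  ] th -21.34 F tool [-1.4 -3.   3. ] T tool [ 0.77 -0.39  0.  ] w 0.0176
```

move_arm([
  [[0, 0, -0.013, 0.02, 0, 0, 0], [0, 0, -0.013, 0.04, 0, 0, 0], [0, 0, -0.013, 0.06, 0, 0, 0], [0, 0, -0.013, 0.08, 0, 0, 0], [0, 0, -0.013, 0.08, 0, 0, 0]],
])

```text
time: 16.65
tool_pos: [0.4168, -0.009, 0.3687]
ee_rot: [2.637, -0.183, 1.38]
wrist_force: [-2.2, -0.5, -5.7]
width: 0.0179
```

Run:
```python
from h import *
rel()
```

```text
t 16.65 foot above seat mm 15.5 lat XS,YS of (tcp+.289z)-S mm [3.  1.2] tool axis vs -ZS deg (about tool x,y) [0.65 0.02] th -21.35 F tool [-1.9 -4.4  3.8] T tool [ 1.12 -0.5  -0.03] w 0.0179
```

move_arm([
  [[0, -0.006, -0.01, 0, 0, 0, 0], [0, -0.006, -0.01, 0.02, 0, 0, 0], [0, -0.006, -0.01, 0.04, 0, 0, 0], [0, -0.006, -0.01, 0.04, 0, 0, 0]],
])

```text
time: 16.98
tool_pos: [0.4181, -0.009, 0.3651]
ee_rot: [2.635, -0.183, 1.381]
wrist_force: [-0.7, -0.6, -5.0]
width: 0.0174
```

Run:
```python
from h import *
rel()
```

```text
t 16.98 foot above seat mm 11.8 lat XS,YS of (tcp+.289z)-S mm [2.9 0.9] tool axis vs -ZS deg (about tool x,y) [ 0.76 -0.01] th -21.36 F tool [-1.6 -2.8  3.9] T tool [ 1.05 -0.43 -0.04] w 0.0174
```

Lateral force is back to the free-hanging level. I'll go down gently onto the pegs.

move_arm([
  [[0, 0, 0, 0.02, 0, 0, 0], [0, 0, 0, 0.03, 0, 0, 0], [0, 0, 0, 0.03, 0, 0, 0], [0, 0, 0, 0.03, 0, 0, 0]],
])

```text
time: 17.32
tool_pos: [0.4196, -0.0088, 0.3628]
ee_rot: [2.635, -0.183, 1.381]
wrist_force: [-0.6, -0.3, -5.0]
width: 0.0176
```

Run:
```python
from h import *
rel()
```

```text
t 17.32 foot above seat mm 9.0 lat XS,YS of (tcp+.289z)-S mm [3.  0.9] tool axis vs -ZS deg (about tool x,y) [ 0.75 -0.01] th -21.35 F tool [-1.3 -2.8  4. ] T tool [ 1.15 -0.48 -0.02] w 0.0176
```

move_arm([
  [[0, 0, 0, 0.015, 0, 0, 0], [0, 0, 0, 0.03, 0, 0, 0], [0, 0, 0, 0.03, 0, 0, 0], [0, 0, 0, 0.03, 0, 0, 0]],
])

```text
time: 17.65
tool_pos: [0.4211, -0.0087, 0.3601]
ee_rot: [2.635, -0.183, 1.381]
wrist_force: [-1.0, 0.7, -5.6]
width: 0.0177
```

Run:
```python
from h import *
rel()
```

```text
t 17.65 foot above seat mm 5.9 lat XS,YS of (tcp+.289z)-S mm [2.9 0.8] tool axis vs -ZS deg (about tool x,y) [0.75 0.  ] th -21.35 F tool [-0.5 -3.7  4.3] T tool [ 1.27 -0.46 -0.02] w 0.0177
```

move_arm([
  [[0, 0, 0, 0.015, 0, 0, 0], [0, 0, 0, 0.03, 0, 0, 0], [0, 0, 0, 0.03, 0, 0, 0], [0, 0, 0, 0.03, 0, 0, 0]],
])

```text
time: 17.98
tool_pos: [0.4226, -0.0085, 0.3575]
ee_rot: [2.635, -0.183, 1.381]
wrist_force: [-1.8, -0.4, -6.4]
width: 0.0175
```

Run:
```python
from h import *
rel()
```

```text
t 17.98 foot above seat mm 2.9 lat XS,YS of (tcp+.289z)-S mm [3.  0.8] tool axis vs -ZS deg (about tool x,y) [ 0.75 -0.  ] th -21.35 F tool [-1.8 -4.4  4.6] T tool [ 1.29 -0.5  -0.01] w 0.0175
```

move_arm([
  [[0, 0, -0.005, 0.01, 0, 0, 0], [0, 0, -0.005, 0.02, 0, 0, 0], [0, 0, -0.005, 0.02, 0, 0, 0], [0, 0, -0.005, 0.02, 0, 0, 0]],
])

```text
time: 18.32
tool_pos: [0.4233, -0.0083, 0.3559]
ee_rot: [2.634, -0.183, 1.381]
wrist_force: [-0.1, -0.2, -6.5]
width: 0.0178
```

Run:
```python
from h import *
rel()
```

```text
t 18.32 foot above seat mm 1.1 lat XS,YS of (tcp+.289z)-S mm [2.9 0.9] tool axis vs -ZS deg (about tool x,y) [ 0.79 -0.  ] th -21.35 F tool [-1.4 -3.2  5.5] T tool [ 1.21 -0.5  -0.05] w 0.0178
```

move_arm([
  [[0, 0, 0, 0.01, 0, 0, 0], [0, 0, 0, 0.02, 0, 0, 0], [0, 0, 0, 0.02, 0, 0, 0], [0, 0, 0, 0.02, 0, 0, 0]],
])

```text
time: 18.65
tool_pos: [0.4239, -0.0082, 0.3558]
ee_rot: [2.634, -0.182, 1.381]
wrist_force: [-10.5, -1.0, 2.4]
width: 0.0177
```

Run:
```python
from h import *
rel()
im,_=snap('scene','11');crop(im,(250,130,370,270),5,'c_s11')
```

```text
t 18.65 foot above seat mm 0.8 lat XS,YS of (tcp+.289z)-S mm [3.5 0.8] tool axis vs -ZS deg (about tool x,y) [0.82 0.02] th -21.3 F tool [-2.5 -7.5 -7.5] T tool [ 2.04 -0.66 -0.02] w 0.0177
```

View pics/c_s11.png

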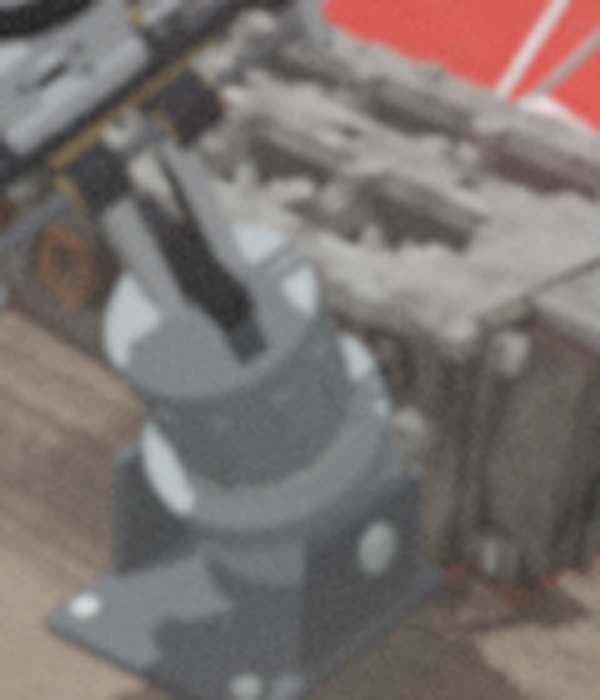

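The crop shows the drum sitting down on the drive head near (255,460), with no visible gap. Contact is about 11 N along the axis at the expected home depth. I'll check the depth with the cameras, then feel for the pegs with a small turn.

Run:
```python
from h import *
im,d=snap('top','11')
for n,St in(('scene',np.array([.5687,.0099,.1075])),('top',np.array([.568,.0091,.1025]))):
    im,d=load(n,'11');X=cloud(n,d);h=(X-St)@ZS;r=np.hypot((X-St)@XS,(X-St)@YS)
    m=(r<.045)&(np.abs(h-.08)<.012);q=X[m]
    c=q.mean(0);
    for _ in range(4):
        c=q.mean(0);U=np.linalg.svd(q-c,full_matrices=False)[2][2];U*=np.sign(U[2]);rr=(q-c)@U;q=q[np.abs(rr)<max(.0015,2*rr.std())]
    print(n,'lid height above seat',np.median(h[m]).round(4),'normal',U.round(3),'off ZS deg',np.degrees([U@XS,U@YS]).round(2),len(q))
```

```text
scene lid height above seat 0.0768 normal [-0.498 -0.061  0.865] off ZS deg [-0.13  0.41] 685
top lid height above seat 0.0788 normal [-0.497 -0.074  0.865] off ZS deg [-0.17 -0.35] 393
```

move_arm([
  [[0, 0, 0, -0.01, 0, 0, 0.01], [0, 0, 0, -0.01, 0, 0, 0.03], [0, 0, 0, -0.01, 0, 0, 0.045], [0, 0, 0, -0.01, 0, 0, 0.045]],
])

```text
time: 19.08
tool_pos: [0.4233, -0.0081, 0.3556]
ee_rot: [2.648, -0.216, 1.318]
wrist_force: [-7.8, -0.3, -1.7]
width: 0.0177
```

Run:
```python
from h import *
rel()
```

```text
t 19.08 foot above seat mm 0.8 lat XS,YS of (tcp+.289z)-S mm [2.5 1. ] tool axis vs -ZS deg (about tool x,y) [ 0.73 -0.02] th -25.33 F tool [-2.6 -7.2 -2.5] T tool [ 1.81 -0.77 -0.49] w 0.0177
```

move_arm([
  [[0, 0, 0, 0, 0, 0, -0.03], [0, 0, 0, 0, 0, 0, -0.06], [0, 0, 0, 0, 0, 0, -0.08], [0, 0, 0, 0, 0, 0, -0.08]],
])

```text
time: 19.42
tool_pos: [0.4233, -0.008, 0.3555]
ee_rot: [2.628, -0.157, 1.43]
wrist_force: [-8.0, -0.5, -2.2]
width: 0.0176
```

Run:
```python
from h import *
rel()
```

```text
t 19.42 foot above seat mm 0.8 lat XS,YS of (tcp+.289z)-S mm [2.4 1.4] tool axis vs -ZS deg (about tool x,y) [0.71 0.01] th -18.2 F tool [-1.9 -7.8 -2.2] T tool [ 2.03 -0.48  0.35] w 0.0176
```

Turning meets resistance both ways (−0.49 N m at +4°, +0.35 N m at −3°), so both pegs are in their holes. I'll go back to the middle, press lightly, then release.

move_arm([
  [[0, 0, -0.01, 0, 0, 0, 0.02], [0, 0, -0.01, 0.005, 0, 0, 0.037], [0, 0, -0.01, 0.015, 0, 0, 0.037], [0, 0, -0.01, 0.015, 0, 0, 0.037]],
])

```text
time: 19.75
tool_pos: [0.4234, -0.008, 0.3555]
ee_rot: [2.633, -0.184, 1.378]
wrist_force: [-10.6, -1.4, 3.5]
width: 0.0177
```

Run:
```python
from h import *
rel()
```

```text
t 19.75 foot above seat mm 0.7 lat XS,YS of (tcp+.289z)-S mm [3.4 0.9] tool axis vs -ZS deg (about tool x,y) [0.9  0.01] th -21.48 F tool [-2.7 -6.9 -8.5] T tool [ 2.02 -0.7  -0.03] w 0.0177
```

move_arm([
  [[0, 0, -0.005, 0.01, 0, 0, 0], [0, 0, -0.005, 0.01, 0, 0, 0], [0, 0, -0.005, 0.01, 0, 0, 0]],
])

```text
time: 20.0
tool_pos: [0.4234, -0.0078, 0.3555]
ee_rot: [2.631, -0.184, 1.379]
wrist_force: [-14.1, -2.2, 6.1]
width: 0.0178
```

Run:
```python
from h import *
rel()
```

```text
t 20.0 foot above seat mm 0.7 lat XS,YS of (tcp+.289z)-S mm [3.7 0.9] tool axis vs -ZS deg (about tool x,y) [0.98 0.02] th -21.46 F tool [ -3.7  -8.4 -12.5] T tool [ 2.17 -0.75 -0.1 ] w 0.0178
```

No further travel, so the drum is seated. Release.

move_arm([
  [[0.2, 0, 0, -0.02, 0, 0, 0], [0.5, 0, 0, -0.02, 0, 0, 0], [0.7, 0, 0, -0.02, 0, 0, 0], [0.7, 0, 0, -0.02, 0, 0, 0], [0.7, 0, 0, -0.02, 0, 0, 0], [0.7, 0, 0, -0.02, 0, 0, 0], [0.7, 0, 0, -0.02, 0, 0, 0], [0.7, 0, 0, -0.02, 0, 0, 0]],
])

```text
time: 20.67
tool_pos: [0.4228, -0.0078, 0.354]
ee_rot: [2.635, -0.185, 1.378]
wrist_force: [-0.5, -0.3, -0.3]
width: 0.0618
```

Run:
```python
from h import *
rel()
```

```text
t 20.67 foot above seat mm -0.3 lat XS,YS of (tcp+.289z)-S mm [1.8 1.4] tool axis vs -ZS deg (about tool x,y) [ 0.81 -0.02] th -21.53 F tool [-0.4 -0.5 -0. ] T tool [ 0.31 -0.12 -0.03] w 0.0618
```

Free of contact. Backing out along the axis.

move_arm([
  [[1, 0, 0, -0.15, 0, 0, 0], [1, 0, 0, -0.4, 0, 0, 0], [1, 0, 0, -0.7, 0, 0, 0], [1, 0, 0, -1, 0, 0, 0], [1, 0, 0, -1, 0, 0, 0]],
])

```text
time: 21.08
tool_pos: [0.371, -0.0143, 0.4466]
ee_rot: [2.622, -0.184, 1.38]
wrist_force: [0.1, 0.6, 1.6]
width: 0.0928
```

move_arm([
  [[1, -0.4, -0.2, -0.3, 0, 0, 0], [1, -0.8, -0.4, -0.3, 0, 0, 0], [1, -1, -0.6, -0.3, 0, 0, 0], [1, -1, -0.6, -0.3, 0, 0, 0]],
])

```text
time: 21.42
tool_pos: [0.2838, -0.1028, 0.4143]
ee_rot: [2.642, -0.184, 1.358]
wrist_force: [0.8, -1.1, -0.6]
width: 0.0942
```

Run:
```python
from h import *
st()
snap('scene','12');snap('top','12')
for n,St in(('scene',np.array([.5687,.0099,.1075])),('top',np.array([.568,.0091,.1025]))):
    im,d=load(n,'12');X=cloud(n,d);h=(X-St)@ZS;r=np.hypot((X-St)@XS,(X-St)@YS)
    m=(r<.045)&(np.abs(h-.08)<.012);q=X[m]
    for _ in range(4):
        c=q.mean(0);U=np.linalg.svd(q-c,full_matrices=False)[2][2];U*=np.sign(U[2]);rr=(q-c)@U;q=q[np.abs(rr)<max(.0015,2*rr.std())]
    print(n,'lid h',np.median(h[m]).round(4),'off ZS deg',np.degrees([U@XS,U@YS]).round(2),len(q))
    m=(np.abs(X[...,0]-.45)<.045)&(np.abs(X[...,1]-.41)<.045)&(np.abs(X[...,2]-.038)<.006);q=X[m]
    U=np.linalg.svd(q-q.mean(0),full_matrices=False)[2][2];print(' cover top z',np.median(q[:,2]).round(4),'normal',U.round(3))
    crop(im,(140,110,380,290) if n=='scene' else (130,130,430,310),3 if n=='scene' else 2.6,'f_'+n)
```

```text
t 21.42 p [ 0.2838 -0.1028  0.4143] q [-0.73 -0.67  1.96  0.39  1.49 -0.44] F [ 0.8 -1.1 -0.6] T [-0.11  0.35  0.  ] w 0.0942
scene lid h 0.0771 off ZS deg [-0.04  0.07] 690
 cover top z 0.0394 normal [-0.003 -0.015 -1.   ]
top lid h 0.0791 off ZS deg [-0.17  0.05] 786
 cover top z 0.0366 normal [-0.002  0.002  1.   ]
```

View pics/f_scene.png

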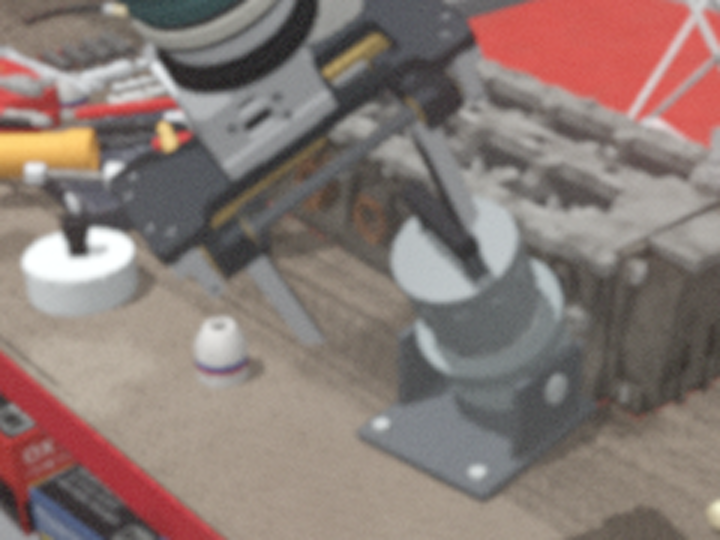

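View pics/f_top.png

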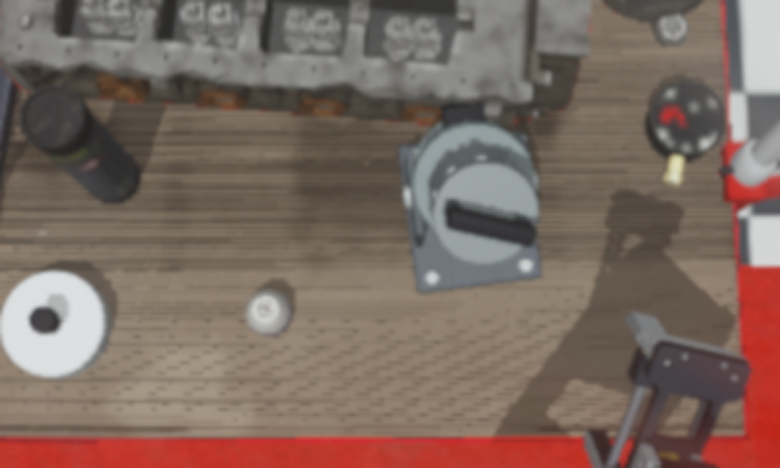

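The final views show the drum seated square on the drive (scene crop (470,270)), with the gripper well away from it in the top view. The cover stands flat at scene (78,270), and the chuck, tube and gauge are where they were. Handing in.

```bash
python3 -c "
from bench import robot
print(robot.close_job())"
```

```text
the job is handed in; nothing more can be done
None
```

The cover is off and standing on the bench, and the drum is home on the drive plate and released. I handed the job in at about 21.5 s of the 72 s allowed; no verdict is reported.

- **Cover:** I lifted it by the knob along the drive axis and set it down flat, knob up, at about (0.45, 0.41). The last cloud measurement puts its top at 36.6 and 39.4 mm (38 expected). It reads level within 0.2° in one view and 0.9° in the other, which is within the camera noise.
- **Drum:** I gripped it by the handle, turned it to the peg line I had measured (about −21°), and lowered it until it stopped. Turning it met resistance both ways, −0.49 N m at +4° and +0.35 N m at −3°, so both pegs are in their holes. A light press gave no more travel.
- **After letting go:** the lid is 77.1 and 79.1 mm above the seat in the two views (about 78 expected when home). It is tilted less than 0.2°, and the wrist force is near zero.
- **Disagreements:** the two cameras differ by up to 5 mm in seat height and by 1–3 mm sideways, so I took the final fit from the contact forces. At home the tool stood about 3 mm up-slope of where I had measured the seat, which I put down to the drum sagging slightly in the grip.
- **Bystanders:** the chuck, tube and gauge look unmoved in the final pictures; I judged that by eye and did not measure it.

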